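Put the re-tipping tools back in their holders

ROBOT

A 6-joint arm with a two-finger parallel gripper is mounted at the origin on the work surface. World frame = base frame: x ahead of the robot, y to its left, z up, the work surface at z = 0. Lengths are in m, angles in rad, forces in N, time in s.
With the tool pointing down it reaches from about 0.3 to 0.875 m from the base axis. Payload 6.4 kg.
Tool frame: the origin (TCP) lies midway between the tips of the shut fingers; the grasp point (between the pads) lies 19 mm behind it; z points along the fingers, y is the direction in which the jaws open and shut (so a half turn about z gives the same grasp; the last joint's range is limited). The gripper opens to 85 mm and grips with 20 to 120 N. Pads are 22 mm wide; open, the fingers measure 114 mm over their backs; the gripper's body (76 mm by 85 mm) begins 54 mm behind the grasp point. The pads swing forward as they close: fully open they stand 13 mm farther back than shut.
Start: joints at [-1.447, 0.181, 1.607, -0, 1.354, -0.206], TCP at [0.186, -0.544, 0.231] pointing down, gripper open.
Joint ranges: [-2.99, 2.99], [-0.89, 2.07], [0.3, 2.58], [-1.14, 4.28], [0, 2.63], [-3.12, 3.12]. Speed limits (rad/s): [2.57, 2.57, 3.01, 3.14, 3.14, 3.14].

INTERFACE

Orientations are given as a unit quaternion [w, x, y, z].
In Python, from bench import ctrl gives the robot as it stands.
- The arm moves only by the tool apply_moves, never from a script. Its argument "plan" is a list of rows, each an object with "translation": the shift along the tool's x, y, z in m, a list of three; "angular": the turn, a rotation vector about the tool's x, y, z in rad, a list of three; "hand": the finger opening in m, from 0 to 0.0854. In form: [{"translation": [x, y, z], "angular": [rx, ry, rz], "hand": hand}, ...]. A call has 1 to 10 rows; each row shifts and turns the commanded pose from where the row before left it, along the tool's axes as they then stand; what a row does not reach is not made up. A row lasts 1/8 s, in which the tool goes at most 62.5 mm and 10.7 degrees, less where a joint would pass 70% of its speed; a pose out of reach is approached as far as the arm can. A call with a gripper value outside its range is refused whole. The fingers move at their own pace and stop on an object; the grip force is fixed at half the most. Time passes only in rows, so rows that do not move let the fingers close. It gives the time, the measured TCP pose, the force and the opening at its end, in the units of the state.
- ctrl.get_obs(): the state, without advancing time (a new reading comes with each control period).
- ctrl.camera(name): name is "scene" or "top"; returns a dict with "img" (480x640x3 uint8, red, green, blue), "K" (3x3 intrinsics, pixels), "k1" (the pictures are not rectified: a ray, as slopes to the right and down, at radius r is drawn at 1 + k1 r^2 times it, then the intrinsics apply), "eye" and "orientation" of the camera in the world. Camera axes: x right, y up, looking along -z (the intrinsics and any distortion apply to the point x, -y, -z); pixel columns grow to the right and rows downward; lengths in m; the calibration is good to about 2 mm. A picture is of the moment at which its call begins. There is no depth.
- ctrl.hand_in(): hands the job in, once; it reports no verdict.
The state is a dict: "time_s": time; "q": joint angles; "dq": joint speeds; "joint_efforts": joint torques, N m; "eef_pos": TCP position; "eef_rot": TCP orientation; "wrist_force": force on the tool from outside, world axes, zero at the start; "torque": the same for the moment, N m; "opening": opening from 0.0 (shut) to 1.0 (fully open).
Only numpy, scipy, OpenCV 4.12 (cv2) and the standard library are available. Lean on these libraries where they do the work, as an engineer would, in place of code of your own. Each camera call takes 0.05 s, during which the arm holds its last target.

TASK

The re-tipping job is done: put the amber canister, the tin cup of tips, the walnut press block and the steel scuffer back, each right way up and lying flat inside the rim of the walnut holder made to its shape and size (canister in the larger round one, cup in the smaller, block in the broad tray, scuffer in the long narrow one). Keep the canister and the cup upright all the while and set the glass canister down gently, without dropping it. Leave the white ferrule and the wooden joint protector standing where they are.

Things in the scene. Friction and masses are not known exactly. Their poses are not given: they have to be found in the camera images.
- canister_mid (a point): Screw-top canister of amber glass with a knurled brass lid, standing upright; 60 mm diameter, 66 mm high in all (glass to 49 mm, lid 58 mm diameter above that), 0.17 to 0.31 kg. The point is on its axis, half-way up (33 mm above its underside); z up.
- cup_mid (a point): Small open tin cup, straight-sided, with three tan cue tips lying in it (they stay in it); 40 mm diameter, 36 mm high, 2.5 mm wall, 0.04 to 0.08 kg. The point is on its axis, half-way up (18 mm above its underside); z up.
- press_block_mid (a point): Walnut tip press block lying flat: wood 46 mm (x) by 90 mm (y) by 34 mm high, with two brass-ringed bores and, 28 mm from the centre towards +y, a brass knob 19 mm in diameter whose top is 50 mm above the underside; 0.11 to 0.21 kg. The point is at the centre of the wood, 17 mm above its underside; y along its length, z up.
- scuffer_mid (a point): Steel scuffer: a straight bar 20 mm (x) by 110 mm (y) by 22 mm high with a dark rough channel along its top, lying channel up; 0.24 to 0.44 kg. The point is at its centre, 11 mm above its underside; y along its length, z up.
- large_round_holder: The larger round holder, for the canister: a shallow dish 92 mm in outer and 78 mm in inner diameter. Fixed to the bench. Dark walnut with a dark grey felt floor; the floor's upper face is 4 mm above the bench, the rim's top 9 mm above it. Origin: centre of its underside, at bench height; z up. The origin is on its axis; its yaw does not matter.
- small_round_holder: The smaller round holder, for the tin cup: a shallow dish 72 mm in outer and 58 mm in inner diameter. Fixed to the bench. Dark walnut with a dark grey felt floor; the floor's upper face is 4 mm above the bench, the rim's top 9 mm above it. Origin: centre of its underside, at bench height; z up. The origin is on its axis; its yaw does not matter.
- wide_holder: The broad rectangular holder, for the press block: a shallow tray, inside 64 mm (x) by 108 mm (y), outside 76 by 120 mm. Fixed to the bench. Dark walnut with a dark grey felt floor; the floor's upper face is 4 mm above the bench, the rim's top 9 mm above it. Origin: centre of its underside, at bench height; z up. y along its length; either way round is right.
- narrow_holder: The long narrow holder, for the scuffer: a shallow tray, inside 38 mm (x) by 128 mm (y), outside 50 by 140 mm. Fixed to the bench. Dark walnut with a dark grey felt floor; the floor's upper face is 4 mm above the bench, the rim's top 9 mm above it. Origin: centre of its underside, at bench height; z up. y along its length; either way round is right.
- ferrule_mid (a point): Bone-white ferrule standing on end on the bench, not to be disturbed: 14 mm diameter, 26 mm high. The point is on its axis, half-way up; z up.
- joint_protector_mid (a point): Brown turned wooden cue joint protector standing on its wide end on the bench, not to be disturbed: 26 mm diameter, 48 mm high. The point is on its axis, half-way up; z up.
Not all that is in view belongs to the job. What is shaped like the part that bears press_block_mid but blue is not meant.

How it is judged:
At the end, for the whole second after the job is handed in: Each of the four things rests flat on the floor of its own holder, inside the rim (within 11 mm of the centre for the round ones, 15 mm and 20 degrees for the long ones; tilted less than 3 degrees), released and still; the ferrule and the joint protector still stand within 15 mm of where they were (horizontal distance between canister_mid and large_round_holder below 0.011 m and z of canister_mid in the frame of large_round_holder between 0.034 and 0.039 m and angle between each of canister_mid, cup_mid, press_block_mid, scuffer_mid's own z axis and vertical below 0.06 rad and linear speed of each of canister, cup, press_block, scuffer below 0.01 m/s and horizontal distance between cup_mid and small_round_holder below 0.011 m and z of cup_mid in the frame of small_round_holder between 0.019 and 0.024 m and horizontal distance between press_block_mid and wide_holder below 0.015 m and z of press_block_mid in the frame of wide_holder between 0.018 and 0.023 m and angle between the y axis of press_block_mid and the y axis of wide_holder, either way round below 0.35 rad and horizontal distance between scuffer_mid and narrow_holder below 0.015 m and z of scuffer_mid in the frame of narrow_holder between 0.012 and 0.017 m and angle between the y axis of scuffer_mid and the y axis of narrow_holder, either way round below 0.35 rad and distance of each of ferrule_mid, joint_protector_mid from where it was at the start of the episode below 0.015 m and angle between each of ferrule_mid, joint_protector_mid's own z axis and vertical below 0.15 rad); the robot touches nothing.
It fails at once if the canister is banged or pressed hard onto its holder (over 80 N) (contact force between canister and large_round_holder above 80 N).
It fails at once if the canister is dropped (it falls free with its underside more than 14 mm above the bench) (contact force between canister and anything else below 0.02 N and height (world z) of canister_mid above 0.047 m).
It fails at once if the canister or the cup is tipped by more than about 35 degrees (angle between any of canister_mid, cup_mid's own z axis and vertical above 0.6 rad).
It also fails if it takes over 106 s, if anything falls off the work surface, if the arm or the gripper's body presses on something with over 40 N, if the wrist force passes 120 N, or if a joint passes its speed limit or range.

## Working session

There is one attempt and no reset: what is moved stays moved. The work goes in short steps, Python scripts to look and compute and a tool call to move; the robot and the scene stay as the last step left them, time stands still between calls to the robot, and variables do not carry over. Pictures are saved under pics/ and viewed, and the job is handed in when it is done.

Besides the shell and the picture viewer there is one more tool, called by a JSON object that holds its "op" and its "data", one argument or row to a line. apply_moves: Moves the arm, as the interface text tells. Its arguments: {"type":"object","properties":{"plan":{"type":"array","items":{"type":"object","properties":{"translation":{"type":"array","items":{"type":"number"}},"angular":{"type":"array","items":{"type":"number"}},"hand":{"type":"number"}}}}},"required":["plan"]}

```bash
mkdir -p pics; ls
python3 - <<'E'
from bench import ctrl
import cv2,numpy as np
print({k:np.round(v,3) for k,v in ctrl.get_obs().items()})
for n in("scene","top"):
    c=ctrl.camera(n); cv2.imwrite(f"pics/{n}0.png",c["img"][:,:,::-1]); print(n,c["K"],c["k1"],c["eye"],c["orientation"])
E
```

```text
pics
{'time_s': np.float64(0.0), 'q': array([-1.447,  0.182,  1.608,  0.   ,  1.354, -0.206]), 'dq': array([ 0.   , -0.   , -0.001,  0.001,  0.001,  0.001]), 'joint_efforts': array([-1.0000e-03, -4.4487e+01, -3.5134e+01, -0.0000e+00,  9.0000e-03,
       -0.0000e+00]), 'eef_pos': array([ 0.186, -0.543,  0.23 ]), 'eef_rot': array([-0.001,  0.986,  0.164,  0.   ]), 'wrist_force': array([-0.574,  0.268,  0.242]), 'torque': array([-0.038, -0.054,  0.024]), 'opening': np.float64(1.0)}
scene [[441.5945002    0.         323.19102706]
 [  0.         441.5945002  243.50584697]
 [  0.           0.           1.        ]] -0.007729126478275048 [ 1.05788627 -0.06064257  0.82336649] [0.69360091 0.22649968 0.20401608 0.65268148]
top [[523.51459942   0.         308.910326  ]
 [  0.         523.51459942 243.16145718]
 [  0.           0.           1.        ]] 0.04631325125845099 [ 0.29560394 -0.04403899  1.35053773] [ 0.71025796  0.05974306 -0.06122522 -0.69872446]
```

View pics/scene0.png

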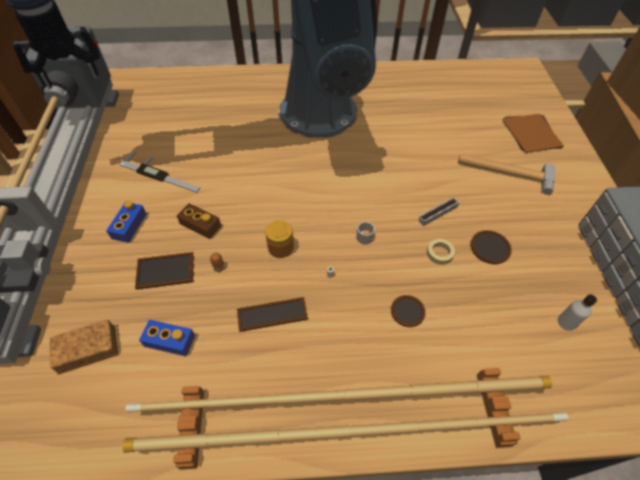

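View pics/top0.png

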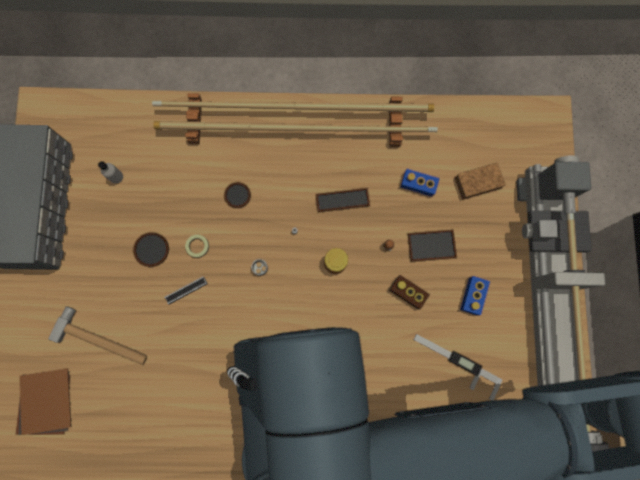

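The scene shows the canister at (280,238), cup (366,232), walnut block (199,220) and scuffer (439,211). The holders are at (490,247), (408,311), (165,270) and (272,314), the ferrule at (330,271) and the protector at (217,262). The top view shows the same things, unoccluded. Next I'll segment them.

```bash
cat > h.py <<'E'
from bench import ctrl
import cv2,numpy as np
from scipy.spatial.transform import Rotation as R
def rays(c,uv):
    p=cv2.undistortPoints(np.array(uv,float).reshape(-1,1,2),c["K"],np.array([c["k1"],0,0,0.]))[:,0]
    w,x,y,z=c["orientation"]
    return R.from_quat([x,y,z,w]).apply(np.c_[p[:,0],-p[:,1],-np.ones(len(p))])
def cast(c,uv,z):
    d=rays(c,uv); e=np.array(c["eye"]); return (e+d*((z-e[2])/d[:,2])[:,None])[:,:2]
def proj(c,P):
    w,x,y,z=c["orientation"]; q=R.from_quat([x,y,z,w]).inv().apply(np.array(P,float).reshape(-1,3)-c["eye"])
    a=np.c_[q[:,0],-q[:,1]]/(-q[:,2:]); 
    return (a*(1+c["k1"]*(a**2).sum(1))[:,None])*[c["K"][0,0],c["K"][1,1]]+[c["K"][0,2],c["K"][1,2]]
E
python3 - <<'E'
import cv2
t=cv2.imread("pics/top0.png");cv2.imwrite("pics/topc.png",cv2.resize(t[160:320,120:500],(798,336),interpolation=cv2.INTER_CUBIC))
t=cv2.imread("pics/scene0.png");cv2.imwrite("pics/scenec.png",cv2.resize(t[180:350,90:520],(798,316),interpolation=cv2.INTER_CUBIC))
E
```

```text
(no output)
```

View pics/topc.png

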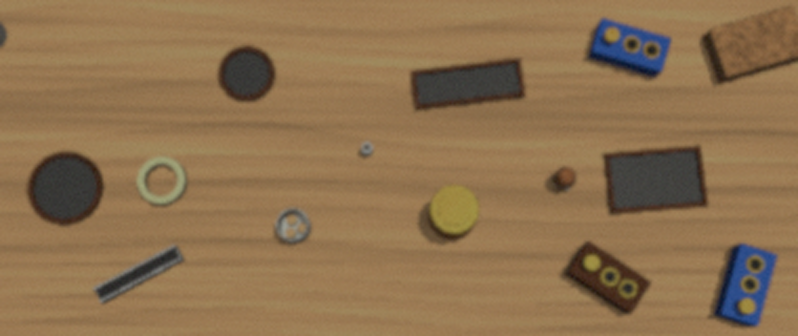

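View pics/scenec.png

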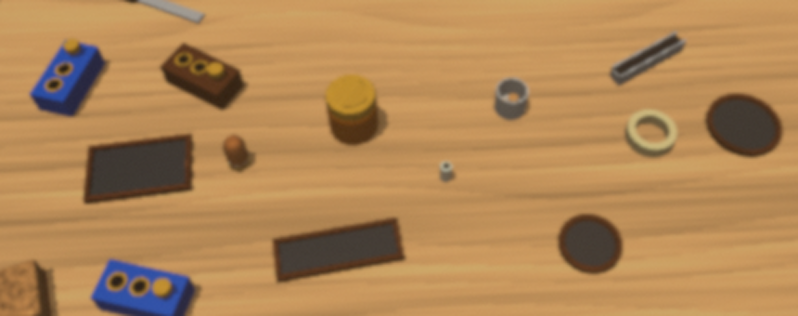

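```bash
cat > m.py <<'E'
from h import *
# hand-seeded boxes per camera (u0,v0,u1,v1), dark / coloured mask -> contour -> shape
def big(img,b,s=4): return cv2.resize(cv2.cvtColor(img[b[1]:b[3],b[0]:b[2]],cv2.COLOR_RGB2HSV_FULL) if 0 else img[b[1]:b[3],b[0]:b[2]],None,fx=s,fy=s,interpolation=cv2.INTER_CUBIC)
def meas(c,b,kind,z,thr=None):
    im=big(c["img"],b); f=im.astype(int)
    hsv=cv2.cvtColor(im,cv2.COLOR_RGB2HSV)
    if kind=="dark": m=f.max(2)<105
    elif kind=="felt": m=(f.max(2)<90)&(hsv[...,1]<75)
    elif kind=="lid": m=(hsv[...,0]>21)&(hsv[...,0]<35)&(hsv[...,1]>140)&(f.max(2)>100)
    elif kind=="grey": m=hsv[...,1]<75
    m=m.astype(np.uint8)*255
    cs,_=cv2.findContours(m,cv2.RETR_EXTERNAL,cv2.CHAIN_APPROX_NONE)
    k=max(cs,key=cv2.contourArea)
    uv=(k[:,0]+.5)/4-.5+[b[0],b[1]]
    P=cast(c,uv,z)
    r=cv2.minAreaRect((P*1000).astype(np.float32))
    (cx,cy),(w,h),a=r
    M=cv2.moments((P*1e4).astype(np.float32)); 
    cen=np.array([M["m10"],M["m01"]])/M["m00"]/1e4
    L=cv2.boxPoints(r); e=[L[1]-L[0],L[2]-L[1]]; e=max(e,key=np.linalg.norm); yaw=np.degrees(np.arctan2(e[1],e[0]))%180
    return np.round([cx,cy],1),np.round([w,h],1),"long axis %.1f"%yaw,"centroid",np.round(cen*1000,1)
E
python3 - <<'E'
from m import *
T=ctrl.camera("top");S=ctrl.camera("scene")
for n,b,s,k,z in [("large",(125,225,178,273),(463,225,520,270),"dark",.009),("small",(215,175,260,215),(384,290,432,334),"dark",.009),
 ("wide",(400,222,463,268),(128,246,202,294),"dark",.009),("narrow",(308,180,378,218),(230,290,314,338),"dark",.009),
 ("can",(315,240,356,280),(260,215,300,258),"lid",.066),("block",(383,270,436,314),(172,200,226,242),"dark",.034),
 ("scuf",(160,272,212,308),(414,194,466,228),"grey",.022),("cup",(246,255,274,283),(352,218,380,248),"grey",.036),
 ("ferr",(286,223,301,238),(322,262,338,280),"grey",.026)]:
    for c,bb in((T,b),(S,s)):
        try: print(n,*meas(c,bb,k,z))
        except Exception as e: print(n,e)
E
```

```text
large [505.1 363.1] [91.5 90. ] long axis 72.5 centroid [505.  362.9]
large [509.3 365.4] [86.2 91.3] long axis 144.2 centroid [509.  365.2]
small [653.9 146.7] [70.7 70.5] long axis 1.1 centroid [653.7 146.8]
small [657.1 149. ] [66.2 68.9] long axis 171.2 centroid [657.2 148.9]
wide [ 527.5 -362.3] [ 76.6 123.9] long axis 96.1 centroid [ 527.3 -362.7]
wide [ 530.5 -359.2] [ 77.1 119.7] long axis 95.4 centroid [ 530.5 -359.5]
narrow [ 644.7 -130.3] [ 52.9 140.8] long axis 98.1 centroid [ 644.9 -130.7]
narrow [ 648.5 -128.1] [ 50.9 135.9] long axis 98.0 centroid [ 648.3 -128.2]
can [ 478.  -112.7] [56.3 56.7] long axis 142.0 centroid [ 477.8 -112.4]
can max() iterable argument is empty
block [ 402.5 -295. ] [94.6 54.9] long axis 56.5 centroid [ 402.6 -295.3]
block [ 417.9 -291.6] [106.7  56.2] long axis 57.4 centroid [ 428.8 -287.2]
scuf [400.5 265.1] [ 23.7 110.8] long axis 119.6 centroid [400.7 264.5]
scuf [407.  265.3] [ 26.4 116.5] long axis 119.4 centroid [409.6 263.8]
cup [460.2  80.4] [42.  41.6] long axis 1.7 centroid [460.1  80.1]
cup [472.6  82.2] [37.7 59.4] long axis 173.7 centroid [471.8  81.3]
ferr [558.2  -6.6] [17.1 14.8] long axis 1.0 centroid [557.8  -6.6]
ferr [564.4  -4.3] [11.7 21.2] long axis 176.0 centroid [562.5  -4.3]
```

{"op": "apply_moves", "data": {
  "plan": [
    {"translation": [0,0,0],"angular": [0,0,-0.155],"hand": 0.085},
    {"translation": [0,0,0],"angular": [0,0,-0.155],"hand": 0.085},
    {"translation": [0,0,0],"angular": [0,0,-0.155],"hand": 0.085},
    {"translation": [0,0,0],"angular": [0,0,-0.155],"hand": 0.085},
    {"translation": [0,0,0],"angular": [0,0,-0.155],"hand": 0.085},
    {"translation": [0,0,0],"angular": [0,0,-0.155],"hand": 0.085},
    {"translation": [0,0,0],"angular": [0,0,-0.155],"hand": 0.085},
    {"translation": [0,0,0],"angular": [0,0,-0.155],"hand": 0.085},
    {"translation": [0,0,0],"angular": [0,0,0],"hand": 0.085}
  ]
}}

```text
time_s: 1.32
eef_pos: [0.1862, -0.5439, 0.231]
eef_rot: [-0.0, 0.708, 0.706, 0.0]
wrist_force: [0.1, 0.2, 1.0]
opening: 0.998
```

Run:
```python
from m import *
T=ctrl.camera("top")
print("ring",meas(T,(183,233,212,260),"grey",.015) ,cast(T,[[196,246],[389,244]],.02), cast(T,[[389.5,243.5]],.048))
```

```text
ring (array([515.5, 244.5]), array([57.8, 55.6]), 'long axis 66.4', 'centroid', array([515.4, 244.6])) [[ 0.51353711  0.24498095]
 [ 0.52702382 -0.2513891 ]] [[ 0.52345525 -0.24829785]]
```

{"op": "apply_moves", "data": {
  "plan": [
    {"translation": [0.0432,0.0293,0],"angular": [0,0,0],"hand": 0.085},
    {"translation": [0.0432,0.0293,0],"angular": [0,0,0],"hand": 0.085},
    {"translation": [0.0432,0.0293,0],"angular": [0,0,0],"hand": 0.085},
    {"translation": [0.0432,0.0293,0],"angular": [0,0,0],"hand": 0.085},
    {"translation": [0.0432,0.0293,0],"angular": [0,0,0],"hand": 0.085},
    {"translation": [0.0432,0.0293,0],"angular": [0,0,0],"hand": 0.085},
    {"translation": [0.0432,0.0293,0],"angular": [0,0,0],"hand": 0.085},
    {"translation": [0.0432,0.0293,0],"angular": [0,0,0],"hand": 0.085},
    {"translation": [0.0432,0.0293,0],"angular": [0,0,0],"hand": 0.085},
    {"translation": [0.0432,0.0293,0],"angular": [0,0,0],"hand": 0.085}
  ]
}}

```text
time_s: 2.62
eef_pos: [0.4805, -0.1108, 0.2315]
eef_rot: [0.0, 0.709, 0.706, 0.0]
wrist_force: [0.7, -0.5, -0.4]
opening: 0.996
```

{"op": "apply_moves", "data": {
  "plan": [
    {"translation": [0,0,0.03],"angular": [0,0,0],"hand": 0.085},
    {"translation": [0,0,0.04],"angular": [0,0,0],"hand": 0.085},
    {"translation": [0,0,0.04],"angular": [0,0,0],"hand": 0.085},
    {"translation": [0,0,0.03],"angular": [0,0,0],"hand": 0.085},
    {"translation": [0,0,0],"angular": [0,0,0],"hand": 0.085}
  ]
}}

```text
time_s: 3.25
eef_pos: [0.4777, -0.1113, 0.0891]
eef_rot: [-0.003, 0.708, 0.706, -0.001]
wrist_force: [-0.2, 0.1, 0.5]
opening: 0.992
```

Run:
```python
from h import *
S=ctrl.camera("scene");o=ctrl.get_obs();print(o["eef_pos"])
cv2.imwrite("pics/s1.png",cv2.resize(S["img"][130:290,180:400,::-1],(770,560),interpolation=cv2.INTER_CUBIC))
```

```text
[ 0.47909704 -0.11203695  0.09088496]
```

View pics/s1.png

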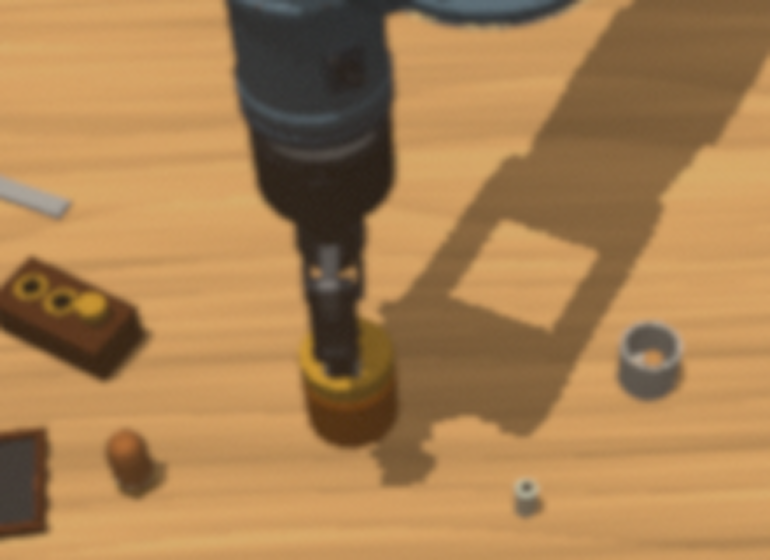

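Run:
```python
from h import *
S=ctrl.camera("scene")
for P in [(.479+.05,-.112,.104),(.4795,-.1115,.066),(.4795,-.1115,0.0)]:
    u=proj(S,P)[0]; print(P,u,(u-[180,130])*3.5)
```

```text
(0.529, -0.112, 0.104) [276.21711344 238.52101113] [336.75989705 379.82353896]
(0.4795, -0.1115, 0.066) [277.68443164 230.36218208] [341.89551073 351.26763728]
(0.4795, -0.1115, 0.0) [279.75496331 247.94043892] [349.1423716  412.79153621]
```

{"op": "apply_moves", "data": {
  "plan": [
    {"translation": [0.001,0,0.02],"angular": [0,0,0],"hand": 0.085},
    {"translation": [0,0,0.02],"angular": [0,0,0],"hand": 0.085},
    {"translation": [0,0,0.02],"angular": [0,0,0],"hand": 0.085},
    {"translation": [0,0,0.009],"angular": [0,0,0],"hand": 0.085},
    {"translation": [0,0,0],"angular": [0,0,0],"hand": 0.06},
    {"translation": [0,0,0],"angular": [0,0,0],"hand": 0.055},
    {"translation": [0,0,0],"angular": [0,0,0],"hand": 0.05},
    {"translation": [0,0,0],"angular": [0,0,0],"hand": 0.045},
    {"translation": [0,0,0],"angular": [0,0,0],"hand": 0.045},
    {"translation": [0,0,0],"angular": [0,0,0],"hand": 0.045}
  ]
}}

```text
time_s: 4.6
eef_pos: [0.4808, -0.1119, 0.0238]
eef_rot: [0.001, 0.707, 0.707, 0.0]
wrist_force: [-0.8, 0.3, 6.7]
opening: 0.672
```

{"op": "apply_moves", "data": {
  "plan": [
    {"translation": [0,0,0],"angular": [0,0,0],"hand": 0.085},
    {"translation": [0,0,0],"angular": [0,0,0],"hand": 0.085},
    {"translation": [0,0,0.004],"angular": [0,0,0],"hand": 0.085},
    {"translation": [0,0,0.005],"angular": [0,0,0],"hand": 0.085},
    {"translation": [0,0,0],"angular": [0,0,0],"hand": 0.06},
    {"translation": [0,0,0],"angular": [0,0,0],"hand": 0.055},
    {"translation": [0,0,0],"angular": [0,0,0],"hand": 0.05},
    {"translation": [0,0,0],"angular": [0,0,0],"hand": 0.045},
    {"translation": [0,0,0],"angular": [0,0,0],"hand": 0.045},
    {"translation": [0,0,0],"angular": [0,0,0],"hand": 0.045}
  ]
}}

```text
time_s: 5.85
eef_pos: [0.4799, -0.1114, 0.0134]
eef_rot: [0.0, 0.707, 0.707, 0.0]
wrist_force: [1.1, 0.1, 1.3]
opening: 0.684
```

Run:
```python
from h import *
S=ctrl.camera("scene");o=ctrl.get_obs();print(o["eef_pos"],o["opening"],o["wrist_force"])
cv2.imwrite("pics/s2.png",cv2.resize(S["img"][180:290,220:340,::-1],(600,550),interpolation=cv2.INTER_CUBIC))
```

```text
[ 0.47988147 -0.11142048  0.0134286 ] 0.6798973921427511 [ 1.03049371 -0.2168663   0.87441416]
```

View pics/s2.png

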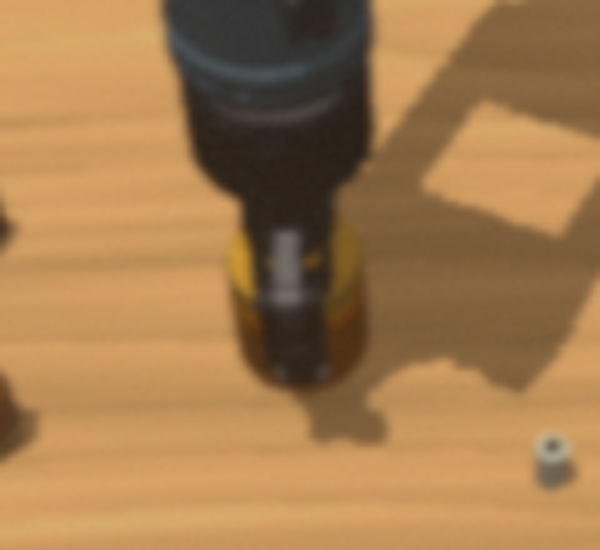

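{"op": "apply_moves", "data": {
  "plan": [
    {"translation": [0,0,-0.005],"angular": [0,0,0],"hand": 0.045},
    {"translation": [0,0,-0.015],"angular": [0,0,0],"hand": 0.045},
    {"translation": [0,0,-0.03],"angular": [0,0,0],"hand": 0.045},
    {"translation": [0,0,-0.03],"angular": [0,0,0],"hand": 0.045},
    {"translation": [0,0,-0.02],"angular": [0,0,0],"hand": 0.045},
    {"translation": [0,0,0],"angular": [0,0,0],"hand": 0.045}
  ]
}}

```text
time_s: 6.65
eef_pos: [0.481, -0.1119, 0.1156]
eef_rot: [0.002, 0.707, 0.707, 0.001]
wrist_force: [0.2, 0.0, -1.9]
opening: 0.683
```

{"op": "apply_moves", "data": {
  "plan": [
    {"translation": [0.02,0.001,0],"angular": [0,0,0],"hand": 0.045},
    {"translation": [0.03,0.003,0],"angular": [0,0,0],"hand": 0.045},
    {"translation": [0.03,0.002,0],"angular": [0,0,0],"hand": 0.045},
    {"translation": [0.03,0.002,0],"angular": [0,0,0],"hand": 0.045},
    {"translation": [0.03,0.002,0],"angular": [0,0,0],"hand": 0.045},
    {"translation": [0.03,0.002,0],"angular": [0,0,0],"hand": 0.045},
    {"translation": [0.03,0.002,0],"angular": [0,0,0],"hand": 0.045},
    {"translation": [0.03,0.002,0],"angular": [0,0,0],"hand": 0.045},
    {"translation": [0.03,0.001,0],"angular": [0,0,0],"hand": 0.045},
    {"translation": [0.03,0.001,0],"angular": [0,0,0],"hand": 0.045}
  ]
}}

```text
time_s: 7.9
eef_pos: [0.497, 0.1795, 0.1122]
eef_rot: [-0.001, 0.707, 0.707, -0.001]
wrist_force: [-0.3, 0.4, -1.8]
opening: 0.68
```

{"op": "apply_moves", "data": {
  "plan": [
    {"translation": [0.03,0.001,0],"angular": [0,0,0],"hand": 0.045},
    {"translation": [0.03,0.003,0],"angular": [0,0,0],"hand": 0.045},
    {"translation": [0.03,0.002,0],"angular": [0,0,0],"hand": 0.045},
    {"translation": [0.03,0.002,0],"angular": [0,0,0],"hand": 0.045},
    {"translation": [0.03,0,0],"angular": [0,0,0],"hand": 0.045},
    {"translation": [0.02,0,0],"angular": [0,0,0],"hand": 0.045},
    {"translation": [0.014,0,0],"angular": [0,0,0],"hand": 0.045},
    {"translation": [0,0,0],"angular": [0,0,0],"hand": 0.045},
    {"translation": [0,0,0],"angular": [0,0,0],"hand": 0.045}
  ]
}}

```text
time_s: 9.02
eef_pos: [0.5061, 0.3619, 0.1131]
eef_rot: [0.0, 0.708, 0.707, -0.0]
wrist_force: [-0.2, 0.3, -1.7]
opening: 0.679
```

Run:
```python
from h import *
S=ctrl.camera("scene");T=ctrl.camera("top");o=ctrl.get_obs();print(o["eef_pos"],o["opening"],o["wrist_force"])
cv2.imwrite("pics/s3.png",cv2.resize(np.hstack([S["img"][160:300,430:560,::-1],T["img"][180:320,100:230,::-1]]),None,fx=3,fy=3,interpolation=cv2.INTER_CUBIC))
```

```text
[0.50630607 0.3618097  0.11329114] 0.6802476858470906 [ 0.31316542 -0.18585352 -2.82002244]
```

View pics/s3.png

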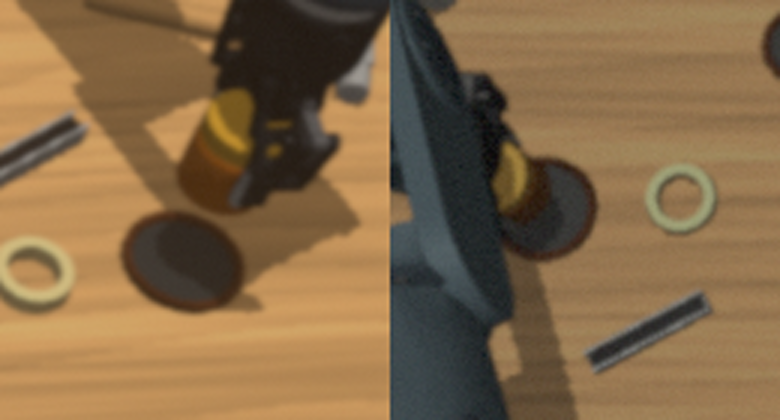

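{"op": "apply_moves", "data": {
  "plan": [
    {"translation": [0.001,0.001,0.02],"angular": [0,0,0],"hand": 0.045},
    {"translation": [0,0,0.02],"angular": [0,0,0],"hand": 0.045},
    {"translation": [0,0,0.02],"angular": [0,0,0],"hand": 0.045},
    {"translation": [0,0,0.016],"angular": [0,0,0],"hand": 0.045},
    {"translation": [0,0,0.008],"angular": [0,0,0],"hand": 0.045},
    {"translation": [0,0,0.004],"angular": [0,0,0],"hand": 0.045},
    {"translation": [0,0,0],"angular": [0,0,0],"hand": 0.045},
    {"translation": [0,0,0],"angular": [0,0,0],"hand": 0.045}
  ]
}}

```text
time_s: 10.12
eef_pos: [0.5077, 0.364, 0.0261]
eef_rot: [0.0, 0.707, 0.707, 0.001]
wrist_force: [0.3, 0.2, -2.6]
opening: 0.686
```

Run:
```python
from h import *
S=ctrl.camera("scene");T=ctrl.camera("top");o=ctrl.get_obs();print(o["eef_pos"],o["opening"],o["wrist_force"])
cv2.imwrite("pics/s4.png",cv2.resize(np.hstack([S["img"][160:300,430:560,::-1],T["img"][180:320,100:230,::-1]]),None,fx=3,fy=3,interpolation=cv2.INTER_CUBIC))
```

```text
[0.50762913 0.36391975 0.02604568] 0.6786376683500852 [-0.28846283  0.00494662 -3.1605982 ]
```

View pics/s4.png

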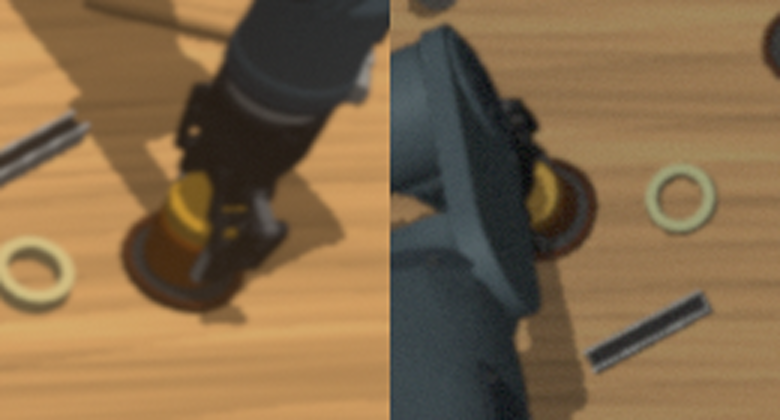

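{"op": "apply_moves", "data": {
  "plan": [
    {"translation": [0,0,0.002],"angular": [0,0,0],"hand": 0.045},
    {"translation": [0,0,0.002],"angular": [0,0,0],"hand": 0.045},
    {"translation": [0,0,0.002],"angular": [0,0,0],"hand": 0.045},
    {"translation": [0,0,0],"angular": [0,0,0],"hand": 0.045},
    {"translation": [0,0,0],"angular": [0,0,0],"hand": 0.045}
  ]
}}

```text
time_s: 10.85
eef_pos: [0.5072, 0.3637, 0.0193]
eef_rot: [-0.0, 0.707, 0.707, -0.0]
wrist_force: [-0.4, 0.1, -2.3]
opening: 0.683
```

{"op": "apply_moves", "data": {
  "plan": [
    {"translation": [0,0,0.001],"angular": [0,0,0],"hand": 0.045},
    {"translation": [0,0,0.001],"angular": [0,0,0],"hand": 0.045},
    {"translation": [0,0,0],"angular": [0,0,0],"hand": 0.045}
  ]
}}

```text
time_s: 11.22
eef_pos: [0.5072, 0.3637, 0.0175]
eef_rot: [0.0, 0.707, 0.707, 0.0]
wrist_force: [-0.7, 0.3, -1.2]
opening: 0.681
```

{"op": "apply_moves", "data": {
  "plan": [
    {"translation": [0,0,0.0005],"angular": [0,0,0],"hand": 0.045},
    {"translation": [0,0,0.0005],"angular": [0,0,0],"hand": 0.045},
    {"translation": [0,0,0],"angular": [0,0,0],"hand": 0.045}
  ]
}}

```text
time_s: 11.6
eef_pos: [0.5072, 0.3637, 0.0174]
eef_rot: [0.0, 0.707, 0.707, -0.0]
wrist_force: [-4.8, -2.4, 8.7]
opening: 0.684
```

{"op": "apply_moves", "data": {
  "plan": [
    {"translation": [0,0,0],"angular": [0,0,0],"hand": 0.066},
    {"translation": [0,0,0],"angular": [0,0,0],"hand": 0.075},
    {"translation": [0,0,0],"angular": [0,0,0],"hand": 0.085},
    {"translation": [0,0,0],"angular": [0,0,0],"hand": 0.085},
    {"translation": [0,0,0],"angular": [0,0,0],"hand": 0.085},
    {"translation": [0,0,-0.01],"angular": [0,0,0],"hand": 0.085},
    {"translation": [0,0,-0.02],"angular": [0,0,0],"hand": 0.085},
    {"translation": [0,0,-0.04],"angular": [0,0,0],"hand": 0.085},
    {"translation": [0,0,-0.04],"angular": [0,0,0],"hand": 0.085},
    {"translation": [0,0,-0.02],"angular": [0,0,0],"hand": 0.085}
  ]
}}

```text
time_s: 12.85
eef_pos: [0.5087, 0.3645, 0.1506]
eef_rot: [0.001, 0.707, 0.707, 0.003]
wrist_force: [0.2, -0.3, 0.5]
opening: 0.999
```

{"op": "apply_moves", "data": {
  "plan": [
    {"translation": [-0.024,-0.026,0],"angular": [0,0,0],"hand": 0.085},
    {"translation": [-0.024,-0.026,0],"angular": [0,0,0],"hand": 0.085},
    {"translation": [-0.024,-0.026,0],"angular": [0,0,0],"hand": 0.085},
    {"translation": [-0.023,-0.027,0],"angular": [0,0,0],"hand": 0.085},
    {"translation": [0,0,0],"angular": [0,0,-0.13],"hand": 0.085},
    {"translation": [0,0,0],"angular": [0,0,-0.13],"hand": 0.085},
    {"translation": [0,0,0],"angular": [0,0,-0.13],"hand": 0.085},
    {"translation": [0,0,0],"angular": [0,0,-0.127],"hand": 0.085},
    {"translation": [0,0,0.03],"angular": [0,0,0],"hand": 0.085},
    {"translation": [0,0,0.03],"angular": [0,0,0],"hand": 0.085}
  ]
}}

```text
time_s: 14.1
eef_pos: [0.4023, 0.2689, 0.0862]
eef_rot: [0.0, 0.503, 0.864, 0.001]
wrist_force: [0.9, -0.7, -0.2]
opening: 0.993
```

Run:
```python
from m import *
S=ctrl.camera("scene");T=ctrl.camera("top");o=ctrl.get_obs();print(o["eef_pos"],o["eef_rot"],o["q"])
cv2.imwrite("pics/s5.png",cv2.resize(np.hstack([S["img"][160:300,390:540,::-1],T["img"][180:320,100:230,::-1]]),None,fx=2.8,fy=2.8,interpolation=cv2.INTER_CUBIC))
print(meas(T,(125,225,178,273),"dark",.009)); print(meas(T,(125,225,178,273),"lid",.07))
```

```text
[0.39930546 0.26771426 0.08354193] [-0.00209504  0.50332591  0.86409051 -0.00249528] [ 3.43068215e-01  1.72009394e-01  1.95103524e+00 -1.41438901e-05
  1.02506433e+00 -1.72827594e-01]
(array([497.5, 360.6]), array([105. , 137.2]), 'long axis 90.9', 'centroid', array([483.7, 361.6]))Traceback (most recent call last):
  File "<stdin>", line 4, in <module>
  File "m.py", line 13, in meas
    k=max(cs,key=cv2.contourArea)
ValueError: max() iterable argument is empty
```

View pics/s5.png

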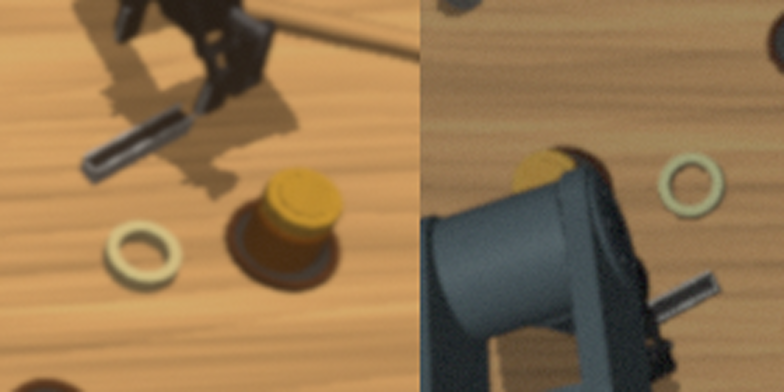

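Run:
```python
from m import *
S=ctrl.camera("scene");o=ctrl.get_obs();print(o["eef_pos"],o["eef_rot"])
p=o["eef_pos"]
for s in (1,-1):
  u=proj(S,[p[0]+s*.0435,p[1]+s*.0245,p[2]+.013])[0]; print(u,(u-[390,160])*2.8)
a=np.radians(119.6)
for s in (55,0,-55): 
  u=proj(S,[.403+s*1e-3*np.cos(a),.269+s*1e-3*np.sin(a),.022])[0]; print((u-[390,160])*2.8)
print(proj(S,[[.403,.269,.022]]))
```

```text
[0.40054945 0.26820998 0.08522885] [-0.00125872  0.50331076  0.86410327 -0.00149501]
[462.38732848 200.3557167 ] [202.68451973 112.99600677]
[431.98550008 172.48153322] [117.55940021  34.94829303]
[186.79363865 110.369328  ]
[139.06579785 136.84665091]
[ 89.63860352 164.26401926]
[[439.66635638 208.8738039 ]]
```

{"op": "apply_moves", "data": {
  "plan": [
    {"translation": [0,0.002,0.03],"angular": [0,0,0],"hand": 0.06},
    {"translation": [0,0,0.03],"angular": [0,0,0],"hand": 0.06},
    {"translation": [0,0,0.01],"angular": [0,0,0],"hand": 0.05},
    {"translation": [0,0,0.005],"angular": [0,0,0],"hand": 0.04},
    {"translation": [0,0,0],"angular": [0,0,0],"hand": 0.03}
  ]
}}

```text
time_s: 14.88
eef_pos: [0.4045, 0.27, 0.0122]
eef_rot: [0.0, 0.503, 0.864, 0.0]
wrist_force: [-0.3, -0.2, 0.4]
opening: 0.352
```

{"op": "apply_moves", "data": {
  "plan": [
    {"translation": [0,0,0.004],"angular": [0,0,0],"hand": 0.025},
    {"translation": [0,0,0],"angular": [0,0,0],"hand": 0.015},
    {"translation": [0,0,0],"angular": [0,0,0],"hand": 0.005},
    {"translation": [0,0,0],"angular": [0,0,0],"hand": 0.005},
    {"translation": [0,0,0],"angular": [0,0,0],"hand": 0.005},
    {"translation": [0,0,0],"angular": [0,0,0],"hand": 0.005}
  ]
}}

```text
time_s: 15.62
eef_pos: [0.4041, 0.2699, 0.0078]
eef_rot: [0.0, 0.503, 0.864, 0.0]
wrist_force: [-2.2, -0.5, 6.0]
opening: 0.213
```

{"op": "apply_moves", "data": {
  "plan": [
    {"translation": [0,0,-0.005],"angular": [0,0,0],"hand": 0.005},
    {"translation": [0,0,-0.015],"angular": [0,0,0],"hand": 0.005},
    {"translation": [0,0,-0.03],"angular": [0,0,0],"hand": 0.005},
    {"translation": [0,0,-0.04],"angular": [0,0,0],"hand": 0.005},
    {"translation": [0,0,-0.03],"angular": [0,0,0],"hand": 0.005},
    {"translation": [0,0,0],"angular": [0,0,0.097],"hand": 0.005},
    {"translation": [0,0,0],"angular": [0,0,0.14],"hand": 0.005},
    {"translation": [0,0,0],"angular": [0,0,0.14],"hand": 0.005},
    {"translation": [0,0,0],"angular": [0,0,0],"hand": 0.005}
  ]
}}

```text
time_s: 16.75
eef_pos: [0.4037, 0.2697, 0.1278]
eef_rot: [0.0, 0.656, 0.755, 0.0]
wrist_force: [-0.4, 1.0, -3.9]
opening: 0.218
```

{"op": "apply_moves", "data": {
  "plan": [
    {"translation": [-0.0288,0.0126,0],"angular": [0,0,0],"hand": 0.005},
    {"translation": [-0.04,0.0172,0],"angular": [0,0,0],"hand": 0.005},
    {"translation": [-0.04,0.0172,0],"angular": [0,0,0],"hand": 0.005},
    {"translation": [-0.04,0.0172,0],"angular": [0,0,0],"hand": 0.005},
    {"translation": [-0.04,0.0172,0],"angular": [0,0,0],"hand": 0.005},
    {"translation": [-0.04,0.0172,0],"angular": [0,0,0],"hand": 0.005},
    {"translation": [-0.04,0.0172,0],"angular": [0,0,0],"hand": 0.005},
    {"translation": [-0.04,0.0172,0],"angular": [0,0,0],"hand": 0.005},
    {"translation": [-0.04,0.0172,0],"angular": [0,0,0],"hand": 0.005},
    {"translation": [-0.04,0.0172,0],"angular": [0,0,0],"hand": 0.005}
  ]
}}

```text
time_s: 18.0
eef_pos: [0.6239, -0.0933, 0.1274]
eef_rot: [-0.0, 0.655, 0.756, -0.0]
wrist_force: [0.9, -0.1, -3.7]
opening: 0.221
```

{"op": "apply_moves", "data": {
  "plan": [
    {"translation": [-0.025,0.011,0],"angular": [0,0,0],"hand": 0.005},
    {"translation": [-0.015,0.0062,0],"angular": [0,0,0],"hand": 0.005},
    {"translation": [0,0,0],"angular": [0,0,0],"hand": 0.005},
    {"translation": [0,0,0],"angular": [0,0,0],"hand": 0.005}
  ]
}}

```text
time_s: 18.5
eef_pos: [0.6453, -0.1281, 0.127]
eef_rot: [-0.001, 0.656, 0.755, -0.0]
wrist_force: [-0.3, 0.6, -3.9]
opening: 0.215
```

Run:
```python
from m import *
S=ctrl.camera("scene");T=ctrl.camera("top");o=ctrl.get_obs();print(o["eef_pos"],o["eef_rot"],o["opening"],o["wrist_force"])
cv2.imwrite("pics/s6.png",cv2.resize(np.hstack([S["img"][200:340,210:350,::-1],T["img"][160:300,270:410,::-1]]),None,fx=2.8,fy=2.8,interpolation=cv2.INTER_CUBIC))
print(meas(T,(125,225,178,273),"dark",.009)); print(meas(T,(125,225,178,273),"lid",.07))
```

```text
[ 0.64551102 -0.12800683  0.12723429] [-3.90166665e-04  6.55693125e-01  7.55027399e-01 -2.82421829e-05] 0.21524892071370558 [-0.57535361  0.30625346 -4.19134981]
(array([500.8, 357. ]), array([76.7, 89.7]), 'long axis 144.7', 'centroid', array([496.7, 350.7]))
(array([486.6, 348.2]), array([0.9, 1.7]), 'long axis 138.1', 'centroid', array([486.5, 348.4]))
```

View pics/s6.png

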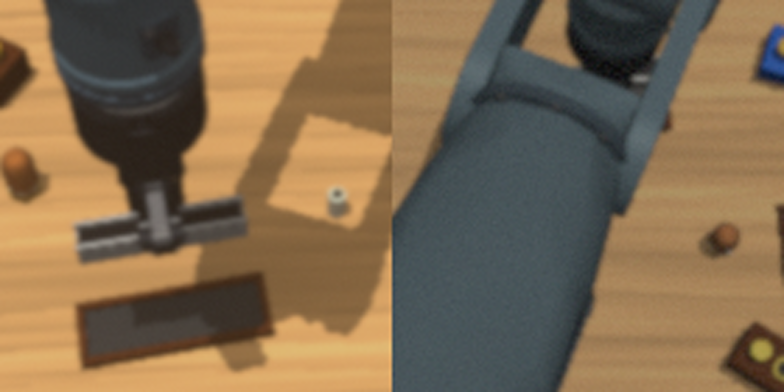

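{"op": "apply_moves", "data": {
  "plan": [
    {"translation": [-0.001,0.001,0.02],"angular": [0,0,0],"hand": 0.005},
    {"translation": [0,0,0.03],"angular": [0,0,0],"hand": 0.005},
    {"translation": [0,0,0.03],"angular": [0,0,0],"hand": 0.005},
    {"translation": [0,0,0.015],"angular": [0,0,0],"hand": 0.005},
    {"translation": [0,0,0.005],"angular": [0,0,0],"hand": 0.005},
    {"translation": [0,0,0],"angular": [0,0,0],"hand": 0.005},
    {"translation": [0,0,0],"angular": [0,0,0],"hand": 0.005}
  ]
}}

```text
time_s: 19.48
eef_pos: [0.6482, -0.1306, 0.0287]
eef_rot: [0.001, 0.656, 0.755, 0.0]
wrist_force: [0.3, -0.5, -4.7]
opening: 0.213
```

Run:
```python
from m import *
S=ctrl.camera("scene");o=ctrl.get_obs();print(o["eef_pos"],o["eef_rot"],o["opening"],o["wrist_force"])
cv2.imwrite("pics/s7.png",cv2.resize(S["img"][200:340,210:350,::-1],None,fx=4,fy=4,interpolation=cv2.INTER_CUBIC))
```

```text
[ 0.64809555 -0.13055444  0.02867401] [1.09767355e-03 6.56290955e-01 7.54507008e-01 3.89209837e-04] 0.21151325803678533 [ 0.08174094 -0.26225194 -2.57370402]
```

View pics/s7.png

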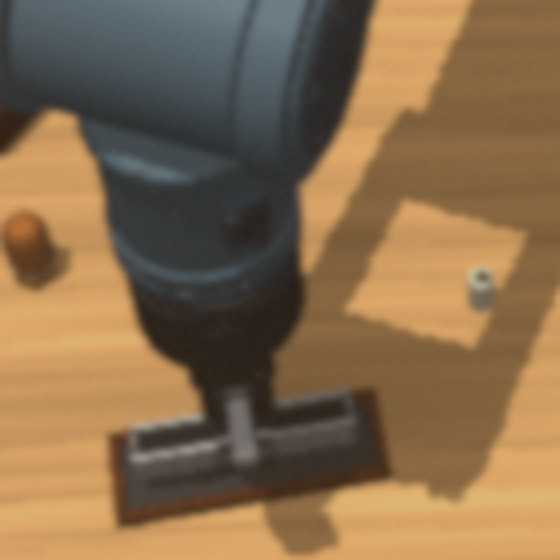

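{"op": "apply_moves", "data": {
  "plan": [
    {"translation": [0,-0.001,0.006],"angular": [0,0,0],"hand": 0.005},
    {"translation": [0,0,0.005],"angular": [0,0,0],"hand": 0.005},
    {"translation": [0,0,0.003],"angular": [0,0,0],"hand": 0.005},
    {"translation": [0,0,0.0015],"angular": [0,0,0],"hand": 0.005},
    {"translation": [0,0,0],"angular": [0,0,0],"hand": 0.005},
    {"translation": [0,0,0],"angular": [0,0,0],"hand": 0.005}
  ]
}}

```text
time_s: 20.27
eef_pos: [0.6463, -0.1303, 0.0118]
eef_rot: [0.0, 0.656, 0.755, 0.0]
wrist_force: [-0.7, 0.4, -3.6]
opening: 0.219
```

{"op": "apply_moves", "data": {
  "plan": [
    {"translation": [0,0,0.0005],"angular": [0,0,0],"hand": 0.005},
    {"translation": [0,0,0.0005],"angular": [0,0,0],"hand": 0.005},
    {"translation": [0,0,0],"angular": [0,0,0],"hand": 0.005}
  ]
}}

```text
time_s: 20.65
eef_pos: [0.6464, -0.1304, 0.0118]
eef_rot: [0.0, 0.656, 0.755, 0.0]
wrist_force: [-2.7, 2.2, 5.0]
opening: 0.217
```

Contact (force +9 N). I'll release and rise.

{"op": "apply_moves", "data": {
  "plan": [
    {"translation": [0,0,0],"angular": [0,0,0],"hand": 0.025},
    {"translation": [0,0,0],"angular": [0,0,0],"hand": 0.04},
    {"translation": [0,0,0],"angular": [0,0,0],"hand": 0.05},
    {"translation": [0,0,0],"angular": [0,0,0],"hand": 0.05},
    {"translation": [0,0,-0.01],"angular": [0,0,0],"hand": 0.05},
    {"translation": [0,0,-0.03],"angular": [0,0,0],"hand": 0.06},
    {"translation": [0,0,-0.04],"angular": [0,0,0],"hand": 0.085},
    {"translation": [0,0,-0.04],"angular": [0,0,0],"hand": 0.085},
    {"translation": [0,0,-0.02],"angular": [0,0,0],"hand": 0.085},
    {"translation": [0,0,0],"angular": [0,0,0],"hand": 0.085}
  ]
}}

```text
time_s: 21.9
eef_pos: [0.6472, -0.1307, 0.1527]
eef_rot: [0.002, 0.656, 0.755, 0.001]
wrist_force: [-0.6, -0.5, 0.0]
opening: 0.996
```

Run:
```python
from m import *
S=ctrl.camera("scene");o=ctrl.get_obs();print(o["eef_pos"],o["eef_rot"],o["opening"],o["wrist_force"],o["q"])
cv2.imwrite("pics/s8.png",cv2.resize(S["img"][200:340,210:350,::-1],None,fx=4,fy=4,interpolation=cv2.INTER_CUBIC))
```

```text
[ 0.64606141 -0.13028545  0.15062246] [1.10666418e-04 6.56276344e-01 7.54520608e-01 2.74375949e-05] 0.9952365056410841 [-0.51886725  0.18025038 -0.90772489] [-3.78684800e-01  4.37683630e-01  1.44827985e+00 -2.25519303e-05
  1.25540215e+00 -5.17728174e-01]
```

View pics/s8.png

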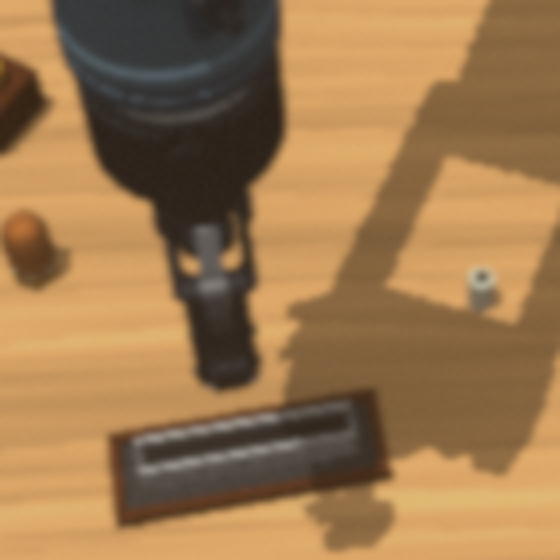

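Run:
```python
from m import *
S=ctrl.camera("scene")
print(cast(S,[[210+247/4,200+438/4]],.026), proj(S,[.6463,-.1303,.026])*4-[840,800])
```

```text
[[ 0.64728269 -0.12706296]] [[240.51804002 436.57295614]]
```

{"op": "apply_moves", "data": {
  "plan": [
    {"translation": [-0.0219,-0.0435,0],"angular": [0,0,0],"hand": 0.085},
    {"translation": [-0.0219,-0.0435,0],"angular": [0,0,0],"hand": 0.085},
    {"translation": [-0.0219,-0.0435,0],"angular": [0,0,0],"hand": 0.085},
    {"translation": [-0.0219,-0.0435,0],"angular": [0,0,0],"hand": 0.085},
    {"translation": [-0.0219,-0.0435,0],"angular": [0,0,0],"hand": 0.085},
    {"translation": [-0.0219,-0.0435,0],"angular": [0,0,0],"hand": 0.085}
  ]
}}

```text
time_s: 22.75
eef_pos: [0.4036, -0.2963, 0.1487]
eef_rot: [-0.002, 0.656, 0.755, 0.0]
wrist_force: [-0.4, -0.6, 0.7]
opening: 0.996
```

{"op": "apply_moves", "data": {
  "plan": [
    {"translation": [0,0,0],"angular": [0,0,0.145],"hand": 0.085},
    {"translation": [0,0,0],"angular": [0,0,0.145],"hand": 0.085},
    {"translation": [0,0,0],"angular": [0,0,0.145],"hand": 0.085},
    {"translation": [0,0,0],"angular": [0,0,0.145],"hand": 0.085},
    {"translation": [0,0,0],"angular": [0,0,0.144],"hand": 0.085},
    {"translation": [0,0,0.03],"angular": [0,0,0],"hand": 0.085},
    {"translation": [0,0,0.03],"angular": [0,0,0],"hand": 0.085},
    {"translation": [0,0,0],"angular": [0,0,0],"hand": 0.085}
  ]
}}

```text
time_s: 23.75
eef_pos: [0.4035, -0.2939, 0.0869]
eef_rot: [-0.004, 0.881, 0.473, -0.001]
wrist_force: [0.3, 0.9, -0.0]
opening: 0.994
```

Run:
```python
from m import *
S=ctrl.camera("scene");o=ctrl.get_obs();p=o["eef_pos"];print(p,o["eef_rot"])
w,x,y,z=o["eef_rot"];Ro=R.from_quat([x,y,z,w]);print(Ro.as_matrix()[:2,0])
im=cv2.resize(S["img"][140:260,130:270],None,fx=5,fy=5,interpolation=cv2.INTER_CUBIC)[:,:,::-1].copy()
a=np.radians(56.5);L=np.array([np.cos(a),np.sin(a)])*.045;W=np.array([np.sin(a),-np.cos(a)])*.023
c=np.array([.4055,-.297])
q=[(*(c+s*L+t*W),.034) for s,t in((1,1),(1,-1),(-1,-1),(-1,1))]
cv2.polylines(im,[((proj(S,q)-[130,140])*5).astype(int)],1,(0,255,0),1)
for s in(1,-1): 
  f=p+Ro.apply([0,s*.05,-.013]); cv2.circle(im,tuple(((proj(S,f)[0]-[130,140])*5).astype(int)),4,(0,0,255),1)
cv2.imwrite("pics/s9.png",im)
```

```text
[ 0.40455996 -0.29513383  0.08878214] [-2.58779594e-03  8.80978285e-01  4.73149281e-01 -5.68394164e-04]
[0.55225887 0.83367143]
```

View pics/s9.png

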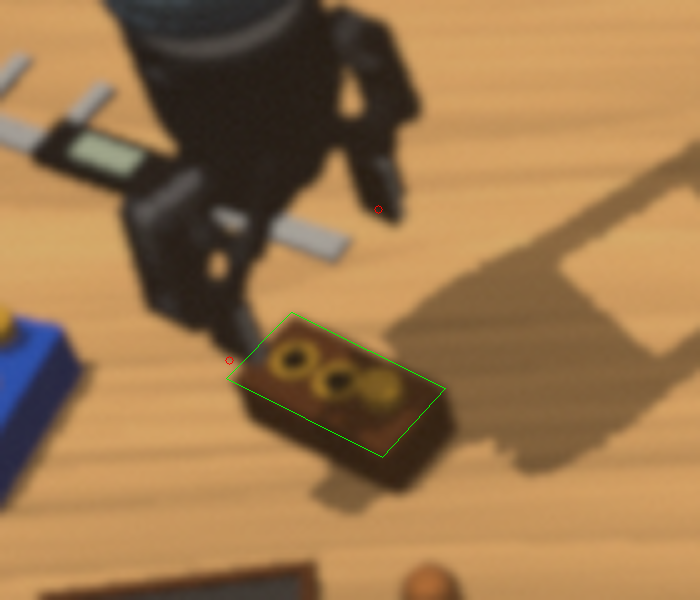

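{"op": "apply_moves", "data": {
  "plan": [
    {"translation": [0,0,0.025],"angular": [0,0,0],"hand": 0.085},
    {"translation": [0,0,0.03],"angular": [0,0,0],"hand": 0.085},
    {"translation": [0,0,0.015],"angular": [0,0,0],"hand": 0.085},
    {"translation": [0,0,0.005],"angular": [0,0,0],"hand": 0.07},
    {"translation": [0,0,0.004],"angular": [0,0,0],"hand": 0.06},
    {"translation": [0,0,0],"angular": [0,0,0],"hand": 0.055}
  ]
}}

```text
time_s: 24.55
eef_pos: [0.4062, -0.297, 0.0123]
eef_rot: [0.0, 0.881, 0.473, 0.0]
wrist_force: [-0.2, -0.2, 0.1]
opening: 0.645
```

{"op": "apply_moves", "data": {
  "plan": [
    {"translation": [0,0,0],"angular": [0,0,0],"hand": 0.045},
    {"translation": [0,0,0],"angular": [0,0,0],"hand": 0.035},
    {"translation": [0,0,0],"angular": [0,0,0],"hand": 0.03},
    {"translation": [0,0,0],"angular": [0,0,0],"hand": 0.03},
    {"translation": [0,0,0],"angular": [0,0,0],"hand": 0.03}
  ]
}}

```text
time_s: 25.18
eef_pos: [0.4064, -0.2972, 0.0128]
eef_rot: [0.001, 0.881, 0.473, 0.0]
wrist_force: [-0.8, 1.3, 5.5]
opening: 0.526
```

{"op": "apply_moves", "data": {
  "plan": [
    {"translation": [0,0,-0.005],"angular": [0,0,0],"hand": 0.03},
    {"translation": [0,0,-0.015],"angular": [0,0,0],"hand": 0.03},
    {"translation": [0,0,-0.03],"angular": [0,0,0],"hand": 0.03},
    {"translation": [0,0,-0.03],"angular": [0,0,0],"hand": 0.03},
    {"translation": [0,0,-0.03],"angular": [0,0,0],"hand": 0.03},
    {"translation": [0,0,0],"angular": [0,0,-0.137],"hand": 0.03},
    {"translation": [0,0,0],"angular": [0,0,-0.137],"hand": 0.03},
    {"translation": [0,0,0],"angular": [0,0,-0.137],"hand": 0.03},
    {"translation": [0,0,0],"angular": [0,0,-0.137],"hand": 0.03},
    {"translation": [0,0,0],"angular": [0,0,-0.136],"hand": 0.03}
  ]
}}

```text
time_s: 26.42
eef_pos: [0.4059, -0.2966, 0.1227]
eef_rot: [0.0, 0.67, 0.743, -0.0]
wrist_force: [-0.6, -0.1, -1.8]
opening: 0.523
```

{"op": "apply_moves", "data": {
  "plan": [
    {"translation": [-0.015,0.023,0],"angular": [0,0,0],"hand": 0.03},
    {"translation": [-0.02,0.03,0],"angular": [0,0,0],"hand": 0.03},
    {"translation": [-0.02,0.03,0],"angular": [0,0,0],"hand": 0.03},
    {"translation": [-0.0137,0.022,0],"angular": [0,0,0],"hand": 0.03},
    {"translation": [-0.007,0.0107,0],"angular": [0,0,0],"hand": 0.03},
    {"translation": [0,0,0.02],"angular": [0,0,0],"hand": 0.03},
    {"translation": [0,0,0.03],"angular": [0,0,0],"hand": 0.03},
    {"translation": [0,0,0.02],"angular": [0,0,0],"hand": 0.03},
    {"translation": [0,0,0],"angular": [0,0,0],"hand": 0.03},
    {"translation": [0,0,0],"angular": [0,0,0],"hand": 0.03}
  ]
}}

```text
time_s: 27.68
eef_pos: [0.5287, -0.3609, 0.0525]
eef_rot: [0.0, 0.671, 0.741, -0.0]
wrist_force: [0.2, 0.7, -1.1]
opening: 0.521
```

Run:
```python
from m import *
S=ctrl.camera("scene");T=ctrl.camera("top");o=ctrl.get_obs();print(o["eef_pos"],o["eef_rot"],o["opening"],o["wrist_force"])
cv2.imwrite("pics/s10.png",cv2.resize(np.hstack([S["img"][180:310,110:240,::-1],T["img"][190:320,370:500,::-1]]),None,fx=3,fy=3,interpolation=cv2.INTER_CUBIC))
```

```text
[ 0.52917287 -0.36126052  0.0532034 ] [ 1.17359089e-03  6.71274485e-01  7.41207923e-01 -6.00529121e-05] 0.5255172887938839 [-0.3318047   0.84864924 -2.0648291 ]
```

View pics/s10.png

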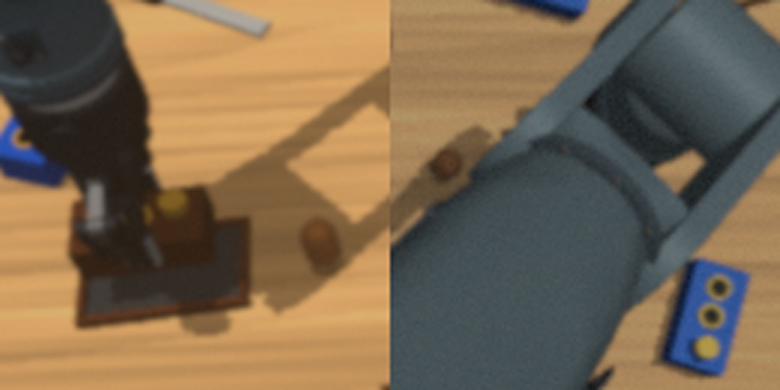

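{"op": "apply_moves", "data": {
  "plan": [
    {"translation": [0,0,0.015],"angular": [0,0,0],"hand": 0.03},
    {"translation": [0,0,0.01],"angular": [0,0,0],"hand": 0.03},
    {"translation": [0,0,0.004],"angular": [0,0,0],"hand": 0.03},
    {"translation": [0,0,0],"angular": [0,0,0],"hand": 0.03}
  ]
}}

```text
time_s: 28.28
eef_pos: [0.5282, -0.3602, 0.0221]
eef_rot: [-0.001, 0.671, 0.741, 0.0]
wrist_force: [0.0, -0.4, -1.1]
opening: 0.526
```

Run:
```python
from m import *
S=ctrl.camera("scene");o=ctrl.get_obs();print(o["eef_pos"],o["eef_rot"],o["opening"],o["wrist_force"])
cv2.imwrite("pics/s11.png",cv2.resize(S["img"][200:310,110:240,::-1],None,fx=5,fy=5,interpolation=cv2.INTER_CUBIC))
```

```text
[ 0.52845558 -0.36046433  0.0225435 ] [-1.90027174e-04  6.71245918e-01  7.41234700e-01  4.10459346e-06] 0.5257648833040265 [ 0.70253958  0.43862154 -1.64767593]
```

View pics/s11.png

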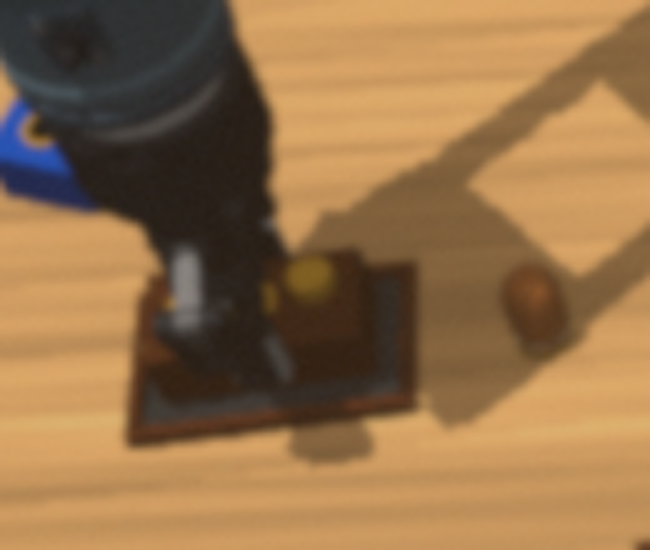

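{"op": "apply_moves", "data": {
  "plan": [
    {"translation": [0.002,0.001,0.002],"angular": [0,0,0],"hand": 0.03},
    {"translation": [0,0,0.002],"angular": [0,0,0],"hand": 0.03},
    {"translation": [0,0,0.001],"angular": [0,0,0],"hand": 0.03},
    {"translation": [0,0,0.001],"angular": [0,0,0],"hand": 0.03},
    {"translation": [0,0,0],"angular": [0,0,0],"hand": 0.03}
  ]
}}

```text
time_s: 28.95
eef_pos: [0.5294, -0.3585, 0.0169]
eef_rot: [0.0, 0.671, 0.741, 0.0]
wrist_force: [-0.4, -0.5, -0.5]
opening: 0.517
```

{"op": "apply_moves", "data": {
  "plan": [
    {"translation": [0,0,0.0005],"angular": [0,0,0],"hand": 0.03},
    {"translation": [0,0,0.0005],"angular": [0,0,0],"hand": 0.03},
    {"translation": [0,0,0],"angular": [0,0,0],"hand": 0.03}
  ]
}}

```text
time_s: 29.32
eef_pos: [0.5293, -0.3585, 0.0168]
eef_rot: [0.0, 0.671, 0.741, -0.0]
wrist_force: [-3.2, 2.9, 6.9]
opening: 0.521
```

Contact. I'll release and rise.

{"op": "apply_moves", "data": {
  "plan": [
    {"translation": [0,0,0],"angular": [0,0,0],"hand": 0.05},
    {"translation": [0,0,0],"angular": [0,0,0],"hand": 0.065},
    {"translation": [0,0,0],"angular": [0,0,0],"hand": 0.075},
    {"translation": [0,0,0],"angular": [0,0,0],"hand": 0.075},
    {"translation": [0,0,-0.01],"angular": [0,0,0],"hand": 0.075},
    {"translation": [0,0,-0.03],"angular": [0,0,0],"hand": 0.075},
    {"translation": [0,0,-0.04],"angular": [0,0,0],"hand": 0.075},
    {"translation": [0,0,-0.04],"angular": [0,0,0],"hand": 0.075},
    {"translation": [0,0,-0.02],"angular": [0,0,0],"hand": 0.075},
    {"translation": [0,0,0],"angular": [0,0,0],"hand": 0.075}
  ]
}}

```text
time_s: 30.58
eef_pos: [0.5301, -0.3591, 0.1576]
eef_rot: [0.002, 0.671, 0.741, -0.0]
wrist_force: [0.5, 1.1, -0.4]
opening: 0.873
```

{"op": "apply_moves", "data": {
  "plan": [
    {"translation": [0,0,0],"angular": [0,0,0.0995],"hand": 0.085},
    {"translation": [0.049,-0.0075,0],"angular": [0,0,0],"hand": 0.085},
    {"translation": [0.049,-0.0075,0],"angular": [0,0,0],"hand": 0.085},
    {"translation": [0.049,-0.0075,0],"angular": [0,0,0],"hand": 0.085},
    {"translation": [0.049,-0.0075,0],"angular": [0,0,0],"hand": 0.085},
    {"translation": [0.049,-0.0075,0],"angular": [0,0,0],"hand": 0.085},
    {"translation": [0.049,-0.0075,0],"angular": [0,0,0],"hand": 0.085},
    {"translation": [0.049,-0.0075,0],"angular": [0,0,0],"hand": 0.085},
    {"translation": [0.049,-0.0075,0],"angular": [0,0,0],"hand": 0.085},
    {"translation": [0.049,-0.0075,0],"angular": [0,0,0],"hand": 0.085}
  ]
}}

```text
time_s: 31.82
eef_pos: [0.4602, 0.0842, 0.1538]
eef_rot: [-0.001, 0.707, 0.707, -0.001]
wrist_force: [0.7, 0.8, 0.6]
opening: 0.995
```

{"op": "apply_moves", "data": {
  "plan": [
    {"translation": [0,0,0],"angular": [0,0,0],"hand": 0.085},
    {"translation": [0,0,0.03],"angular": [0,0,0],"hand": 0.085},
    {"translation": [0,0,0.04],"angular": [0,0,0],"hand": 0.085},
    {"translation": [0,0,0],"angular": [0,0,0],"hand": 0.085},
    {"translation": [0,0,0],"angular": [0,0,0],"hand": 0.085}
  ]
}}

```text
time_s: 32.45
eef_pos: [0.4623, 0.082, 0.0861]
eef_rot: [-0.0, 0.708, 0.707, -0.0]
wrist_force: [0.5, 1.1, -0.3]
opening: 0.996
```

Run:
```python
from m import *
S=ctrl.camera("scene");T=ctrl.camera("top");o=ctrl.get_obs();p=o["eef_pos"];print(p,o["eef_rot"])
w,x,y,z=o["eef_rot"];Ro=R.from_quat([x,y,z,w])
im=cv2.resize(S["img"][150:270,310:430],None,fx=4,fy=4,interpolation=cv2.INTER_CUBIC)[:,:,::-1].copy()
t=np.linspace(0,6.28,40)
q=np.c_[.4625+.02*np.cos(t),.082+.02*np.sin(t),0*t+.036]
cv2.polylines(im,[((proj(S,q)-[310,150])*4).astype(int)],1,(0,255,0),1)
for s in(1,-1): 
  f=p+Ro.apply([0,s*.05,-.013]); cv2.circle(im,tuple(((proj(S,f)[0]-[310,150])*4).astype(int)),4,(0,0,255),1)
i2=cv2.resize(T["img"][190:310,380:480],None,fx=4,fy=4,interpolation=cv2.INTER_CUBIC)[:,:,::-1]
cv2.imwrite("pics/s12.png",cv2.resize(np.hstack([im,i2]),None,fx=.9,fy=.9))
```

```text
[0.46325737 0.08214896 0.08715887] [0.00091409 0.70743708 0.70677534 0.00074496]
```

View pics/s12.png

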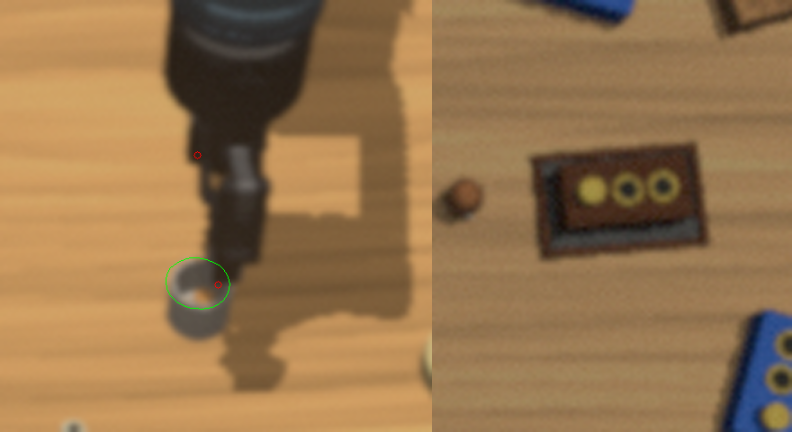

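Run:
```python
from m import *
S=ctrl.camera("scene");o=ctrl.get_obs();p=o["eef_pos"];print(p)
im=cv2.resize(S["img"][180:255,340:415],None,fx=8,fy=8,interpolation=cv2.INTER_CUBIC)[:,:,::-1].copy()
cv2.imwrite("pics/s13.png",im)
for f in [(p[0]+.0427,p[1],p[2]+.013),(p[0]+.0427,p[1]-.011,p[2]+.013),(p[0]+.0427,p[1]+.011,p[2]+.013),(p[0]+.057,p[1],p[2]+.013)]: print((proj(S,f)[0]-[340,180])*8)
```

```text
[0.46327919 0.08226695 0.08723747]
[242.73080383 371.40724887]
[200.55442707 373.25556072]
[284.85612796 369.56143926]
[249.78299698 415.45313999]
```

View pics/s13.png

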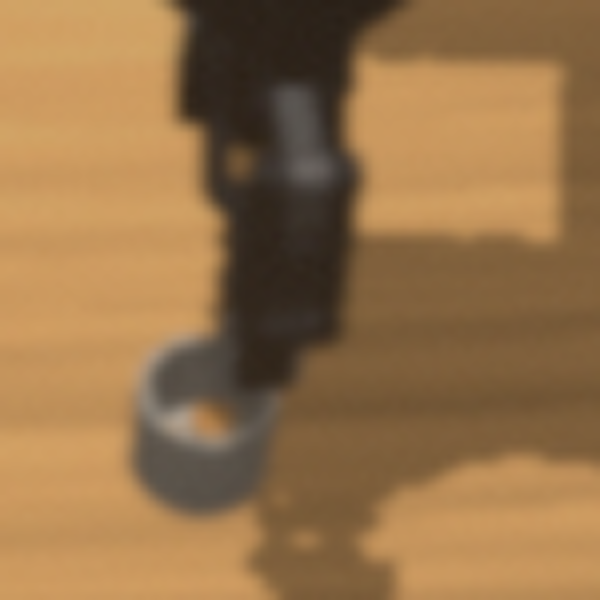

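{"op": "apply_moves", "data": {
  "plan": [
    {"translation": [0,0,0.02],"angular": [0,0,0],"hand": 0.085},
    {"translation": [0,0,0.02],"angular": [0,0,0],"hand": 0.085},
    {"translation": [0,0,0.006],"angular": [0,0,0],"hand": 0.085},
    {"translation": [0,0,0],"angular": [0,0,0],"hand": 0.085},
    {"translation": [0,0,0],"angular": [0,0,0],"hand": 0.085}
  ]
}}

```text
time_s: 33.22
eef_pos: [0.4628, 0.0826, 0.0408]
eef_rot: [0.001, 0.707, 0.707, 0.001]
wrist_force: [0.2, -0.8, -0.1]
opening: 0.998
```

Run:
```python
from m import *
S=ctrl.camera("scene");T=ctrl.camera("top");o=ctrl.get_obs();p=o["eef_pos"];print(p)
im=cv2.resize(S["img"][180:255,340:415],None,fx=8,fy=8,interpolation=cv2.INTER_CUBIC)[:,:,::-1].copy()
for f in [(p[0]+.0427,p[1]-.011,p[2]+.013),(p[0]+.0427,p[1]+.011,p[2]+.013),(p[0]-.0427,p[1]-.011,p[2]+.013),(p[0]-.0427,p[1]+.011,p[2]+.013)]: cv2.circle(im,tuple(((proj(S,f)[0]-[340,180])*8).astype(int)),4,(0,0,255),1)
cv2.imwrite("pics/s14.png",im)
```

```text
[0.46269893 0.08257524 0.04060359]
```

View pics/s14.png

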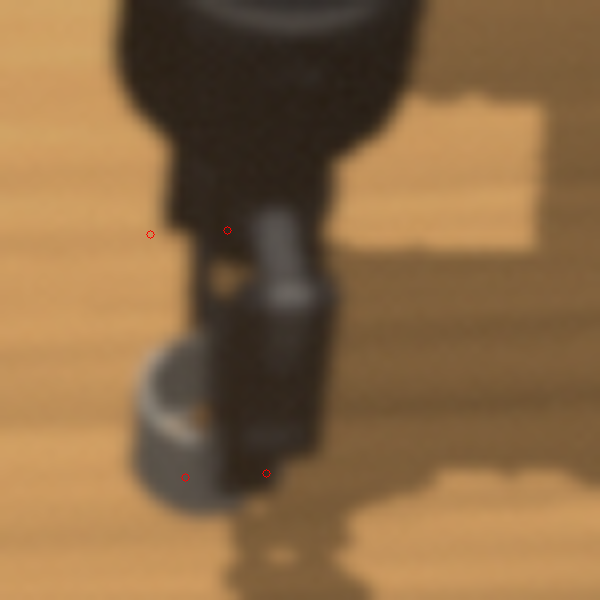

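Run:
```python
from m import *
S=ctrl.camera("scene")
print("s8 pred",(proj(S,[.646+.0427,-.1303+.006,.1637])[0]-[210,200])*4,"seen tip 198-258,y385")
print("s2 pred",(proj(S,[.48+.03,-.1114,.0134+.006])[0]-[220,180])*5,"seen tip 272-330,y378")
print("s1 pred",(proj(S,[.479+.0427,-.112,.104])[0]-[180,130])*3.5,"seen tip 325-358,y375")
print(S["eye"])
for z in(0.036,0.0): print("cup",(proj(S,[.4625,.082,z])[0]-[340,180])*8)
```

```text
s8 pred [226.53824451 376.43730591] seen tip 198-258,y385
s2 pred [296.5692127  371.28748894] seen tip 272-330,y378
s1 pred [336.71964877 369.64088844] seen tip 325-358,y375
[ 1.05788627 -0.06064257  0.82336649]
cup [199.43645639 389.02735554]
cup [188.28681814 464.69619486]
```

{"op": "apply_moves", "data": {
  "plan": [
    {"translation": [-0.0025,0,0.01],"angular": [0,0,0],"hand": 0.085},
    {"translation": [0,0,0.012],"angular": [0,0,0],"hand": 0.085},
    {"translation": [0,0,0.008],"angular": [0,0,0],"hand": 0.085},
    {"translation": [0,0,0],"angular": [0,0,0],"hand": 0.07},
    {"translation": [0,0,0],"angular": [0,0,0],"hand": 0.06},
    {"translation": [0,0,0],"angular": [0,0,0],"hand": 0.05},
    {"translation": [0,0,0],"angular": [0,0,0],"hand": 0.045},
    {"translation": [0,0,0],"angular": [0,0,0],"hand": 0.045}
  ]
}}

```text
time_s: 34.38
eef_pos: [0.4622, 0.0801, 0.01]
eef_rot: [0.0, 0.707, 0.707, 0.0]
wrist_force: [-0.4, -0.7, -0.3]
opening: 0.53
```

Run:
```python
from m import *
S=ctrl.camera("scene");o=ctrl.get_obs();p=o["eef_pos"];print(p,o["opening"],o["wrist_force"])
im=cv2.resize(S["img"][180:255,340:415],None,fx=8,fy=8,interpolation=cv2.INTER_CUBIC)[:,:,::-1].copy()
cv2.imwrite("pics/s15.png",im)
```

```text
[0.46210363 0.08010894 0.00994007] 0.5304717487712494 [-0.49074412  0.24178741  0.19685675]
```

View pics/s15.png

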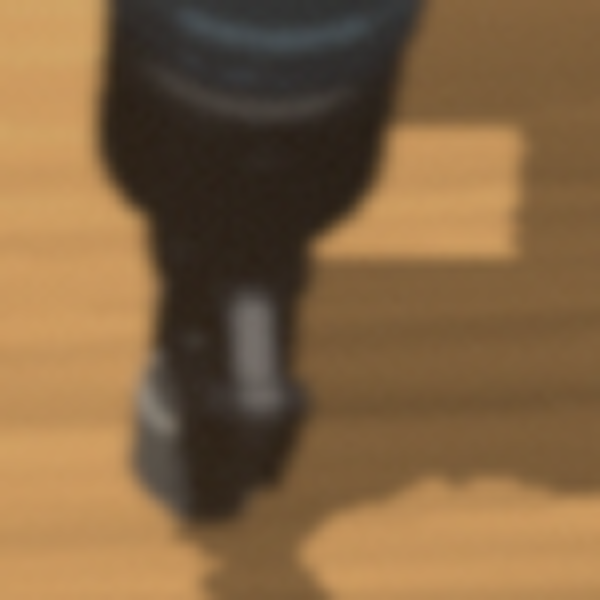

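{"op": "apply_moves", "data": {
  "plan": [
    {"translation": [-0.002,0,0.001],"angular": [0,0,0],"hand": 0.045},
    {"translation": [0,0,0],"angular": [0,0,0],"hand": 0.04},
    {"translation": [0,0,0],"angular": [0,0,0],"hand": 0.035},
    {"translation": [0,0,0],"angular": [0,0,0],"hand": 0.03},
    {"translation": [0,0,0],"angular": [0,0,0],"hand": 0.025},
    {"translation": [0,0,0],"angular": [0,0,0],"hand": 0.025},
    {"translation": [0,0,0],"angular": [0,0,0],"hand": 0.025}
  ]
}}

```text
time_s: 35.3
eef_pos: [0.4622, 0.078, 0.0091]
eef_rot: [0.0, 0.707, 0.707, -0.0]
wrist_force: [-1.8, -1.4, 6.4]
opening: 0.45
```

{"op": "apply_moves", "data": {
  "plan": [
    {"translation": [0,0,-0.005],"angular": [0,0,0],"hand": 0.025},
    {"translation": [0,0,-0.015],"angular": [0,0,0],"hand": 0.025},
    {"translation": [0,0,-0.03],"angular": [0,0,0],"hand": 0.025},
    {"translation": [0,0,-0.02],"angular": [0,0,0],"hand": 0.025},
    {"translation": [0.007,0.0193,0],"angular": [0,0,0],"hand": 0.025},
    {"translation": [0.014,0.0387,0],"angular": [0,0,0],"hand": 0.025},
    {"translation": [0.014,0.0387,0],"angular": [0,0,0],"hand": 0.025},
    {"translation": [0.014,0.0387,0],"angular": [0,0,0],"hand": 0.025},
    {"translation": [0.014,0.0387,0],"angular": [0,0,0],"hand": 0.025},
    {"translation": [0.007,0.0194,0],"angular": [0,0,0],"hand": 0.025}
  ]
}}

```text
time_s: 36.55
eef_pos: [0.6575, 0.1488, 0.0799]
eef_rot: [0.001, 0.707, 0.707, 0.001]
wrist_force: [-0.7, 0.0, -1.5]
opening: 0.445
```

{"op": "apply_moves", "data": {
  "plan": [
    {"translation": [0,0,0],"angular": [0,0,0],"hand": 0.025},
    {"translation": [0,0,0.02],"angular": [0,0,0],"hand": 0.025},
    {"translation": [0,0,0.02],"angular": [0,0,0],"hand": 0.025},
    {"translation": [0,0,0.01],"angular": [0,0,0],"hand": 0.025},
    {"translation": [0,0,0],"angular": [0,0,0],"hand": 0.025},
    {"translation": [0,0,0],"angular": [0,0,0],"hand": 0.025}
  ]
}}

```text
time_s: 37.3
eef_pos: [0.6559, 0.148, 0.0292]
eef_rot: [0.0, 0.707, 0.707, 0.0]
wrist_force: [-0.4, 0.3, 0.1]
opening: 0.445
```

Run:
```python
from m import *
S=ctrl.camera("scene");T=ctrl.camera("top");o=ctrl.get_obs();p=o["eef_pos"];print(p,o["opening"],o["wrist_force"])
im=cv2.resize(S["img"][270:340,370:445],None,fx=8,fy=8,interpolation=cv2.INTER_CUBIC)[:,:,::-1].copy()
cv2.imwrite("pics/s16.png",im)
```

```text
[0.6562668  0.14802923 0.02970498] 0.4527027612736428 [-0.35261558 -0.09698226  0.46128518]
```

View pics/s16.png

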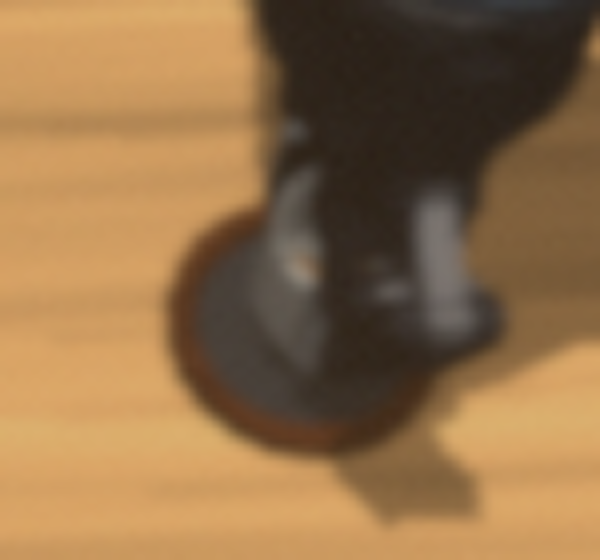

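{"op": "apply_moves", "data": {
  "plan": [
    {"translation": [0,0,0.006],"angular": [0,0,0],"hand": 0.025},
    {"translation": [0,0,0.005],"angular": [0,0,0],"hand": 0.025},
    {"translation": [0,0,0.002],"angular": [0,0,0],"hand": 0.025},
    {"translation": [0,0,0],"angular": [0,0,0],"hand": 0.025}
  ]
}}

```text
time_s: 37.9
eef_pos: [0.6553, 0.148, 0.0154]
eef_rot: [-0.0, 0.707, 0.707, -0.0]
wrist_force: [-0.2, 0.3, -1.6]
opening: 0.446
```

Run:
```python
from m import *
S=ctrl.camera("scene");T=ctrl.camera("top");o=ctrl.get_obs();p=o["eef_pos"];print(p,o["opening"],o["wrist_force"])
im=cv2.resize(S["img"][270:340,370:445],None,fx=8,fy=8,interpolation=cv2.INTER_CUBIC)[:,:,::-1].copy()
cv2.imwrite("pics/s17.png",im)
```

```text
[0.65563202 0.14799888 0.0158216 ] 0.4522245295051055 [ 0.56977253 -0.11502247 -0.93466502]
```

View pics/s17.png

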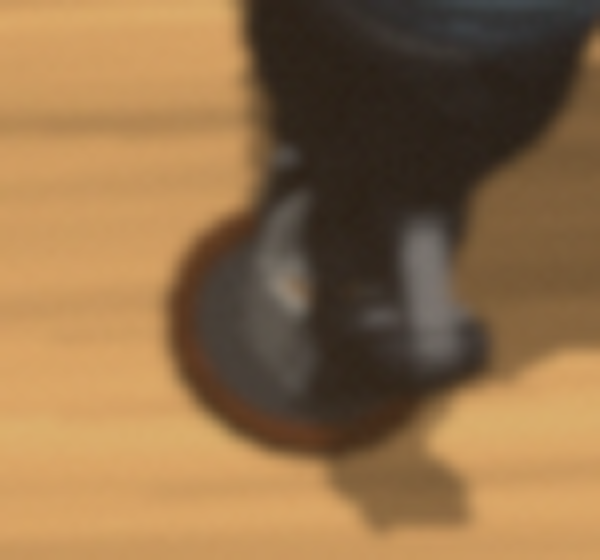

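{"op": "apply_moves", "data": {
  "plan": [
    {"translation": [-0.002,0,0.001],"angular": [0,0,0],"hand": 0.025},
    {"translation": [0,0,0.0005],"angular": [0,0,0],"hand": 0.025},
    {"translation": [0,0,0.0005],"angular": [0,0,0],"hand": 0.025},
    {"translation": [0,0,0],"angular": [0,0,0],"hand": 0.025},
    {"translation": [0,0,0.0005],"angular": [0,0,0],"hand": 0.025},
    {"translation": [0,0,0],"angular": [0,0,0],"hand": 0.025}
  ]
}}

```text
time_s: 38.75
eef_pos: [0.6555, 0.146, 0.0133]
eef_rot: [-0.0, 0.707, 0.707, -0.0]
wrist_force: [0.5, 0.3, 0.1]
opening: 0.447
```

{"op": "apply_moves", "data": {
  "plan": [
    {"translation": [0,0,0.0005],"angular": [0,0,0],"hand": 0.025},
    {"translation": [0,0,0],"angular": [0,0,0],"hand": 0.025}
  ]
}}

```text
time_s: 39.0
eef_pos: [0.6556, 0.146, 0.0131]
eef_rot: [0.0, 0.707, 0.707, 0.0]
wrist_force: [-1.5, -0.1, 2.7]
opening: 0.452
```

Contact. I'll release, rise and move clear so I can check.

{"op": "apply_moves", "data": {
  "plan": [
    {"translation": [0,0,0],"angular": [0,0,0],"hand": 0.045},
    {"translation": [0,0,0],"angular": [0,0,0],"hand": 0.06},
    {"translation": [0,0,0],"angular": [0,0,0],"hand": 0.07},
    {"translation": [0,0,0],"angular": [0,0,0],"hand": 0.07},
    {"translation": [0,0,-0.01],"angular": [0,0,0],"hand": 0.07},
    {"translation": [0,0,-0.03],"angular": [0,0,0],"hand": 0.07},
    {"translation": [0,0,-0.04],"angular": [0,0,0],"hand": 0.07},
    {"translation": [0,0,-0.05],"angular": [0,0,0],"hand": 0.07},
    {"translation": [0,0,-0.05],"angular": [0,0,0],"hand": 0.07},
    {"translation": [0,0,-0.03],"angular": [0,0,0],"hand": 0.07}
  ]
}}

```text
time_s: 40.25
eef_pos: [0.6567, 0.1461, 0.2273]
eef_rot: [0.002, 0.707, 0.707, 0.002]
wrist_force: [0.7, -0.1, -0.4]
opening: 0.818
```

{"op": "apply_moves", "data": {
  "plan": [
    {"translation": [0,-0.04,0],"angular": [0,0,0],"hand": 0.07},
    {"translation": [0,-0.05,0],"angular": [0,0,0],"hand": 0.07},
    {"translation": [0,-0.05,0],"angular": [0,0,0],"hand": 0.07},
    {"translation": [-0.03,-0.05,0],"angular": [0,0,0],"hand": 0.07},
    {"translation": [-0.03,-0.05,0],"angular": [0,0,0],"hand": 0.07},
    {"translation": [-0.03,-0.04,0],"angular": [0,0,0],"hand": 0.07},
    {"translation": [-0.03,0,0],"angular": [0,0,0],"hand": 0.07},
    {"translation": [0,0,0],"angular": [0,0,0],"hand": 0.07}
  ]
}}

```text
time_s: 41.25
eef_pos: [0.3757, 0.0248, 0.2239]
eef_rot: [0.001, 0.708, 0.706, 0.001]
wrist_force: [0.3, 0.2, 0.5]
opening: 0.821
```

Run:
```python
from m import *
S=ctrl.camera("scene");T=ctrl.camera("top");o=ctrl.get_obs();print(o["eef_pos"])
cv2.imwrite("pics/e_s.png",cv2.resize(S["img"][190:350,110:530,::-1],(798,304),interpolation=cv2.INTER_CUBIC))
cv2.imwrite("pics/e_t.png",cv2.resize(T["img"][160:300,110:480,::-1],(798,302),interpolation=cv2.INTER_CUBIC))
```

```text
[0.37578191 0.02617308 0.2234485 ]
```

View pics/e_s.png

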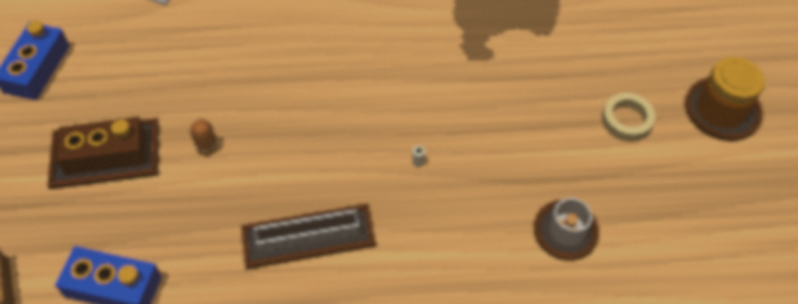

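View pics/e_t.png

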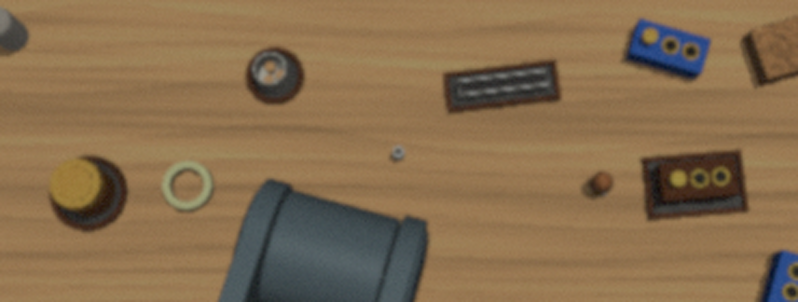

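Run:
```python
from m import *
S=ctrl.camera("scene");T=ctrl.camera("top")
print("lid top",meas(T,(125,222,178,273),"lid",.07))
print("holder",meas(T,(125,222,178,273),"dark",.009))
print("lid scn",meas(S,(463,210,520,270),"lid",.07))
print("ferr",meas(T,(286,223,301,238),"grey",.026),meas(S,(322,262,338,280),"grey",.026))
t=np.linspace(0,6.28,60)
def circ(c,r,z): return np.c_[c[0]+r*np.cos(t),c[1]+r*np.sin(t),0*t+z]
def rect(c,L,W,yaw,z):
    a=np.radians(yaw);l=np.array([np.cos(a),np.sin(a)])*L/2;w=np.array([np.sin(a),-np.cos(a)])*W/2
    return np.array([(*(np.array(c)+s*l+q*w),z) for s,q in((1,1),(1,-1),(-1,-1),(-1,1))])
# overlay: where each thing would be if perfectly centred, in each camera's own holder measurement
H={0:dict(l=(.505,.363),s=(.6538,.1467),w=(.5274,-.3624),n=(.6448,-.1304)),1:dict(l=(.5092,.3653),s=(.6571,.149),w=(.5305,-.3593),n=(.6485,-.1281))}
B={0:dict(l=(120,215),s=(205,165),w=(395,215),n=(305,170)),1:dict(l=(455,205),s=(380,280),w=(125,240),n=(235,285))}
for i,c in enumerate((T,S)):
    out=[]
    for k in "lswn":
        b=B[i][k]; im=cv2.resize(c["img"][b[1]:b[1]+60,b[0]:b[0]+80],None,fx=5,fy=5,interpolation=cv2.INTER_CUBIC)[:,:,::-1].copy()
        h=H[i][k]
        q={"l":circ(h,.029,.07),"s":circ(h,.02,.04),"w":rect(h,.09,.046,95.7,.038),"n":rect(h,.11,.02,98,.026)}[k]
        cv2.polylines(im,[((proj(c,q)-b)*5+2).astype(int)],1,(0,255,0),1); out.append(im)
    cv2.imwrite(f"pics/f{i}.png",np.vstack([np.hstack(out[:2]),np.hstack(out[2:])]))
```

```text
lid top (array([483.1, 351. ]), array([0.6, 0. ]), 'long axis 90.9', 'centroid', array([nan, nan]))
holder (array([501. , 357.6]), array([78.8, 91. ]), 'long axis 144.5', 'centroid', array([496.9, 351.2]))m.py:19: RuntimeWarning: invalid value encountered in divide
  cen=np.array([M["m10"],M["m01"]])/M["m00"]/1e4
Traceback (most recent call last):
  File "m.py", line 13, in meas
    k=max(cs,key=cv2.contourArea)
ValueError: max() iterable argument is empty
```

Run:
```python
from m import *
S=ctrl.camera("scene");T=ctrl.camera("top")
print("ferr",meas(T,(286,223,301,238),"grey",.026),meas(S,(322,262,338,280),"grey",.026))
for n,c,b,z in(("top",T,(125,222,178,273),.07),("scn",S,(463,205,520,270),.07)):
    im=big(c["img"],b);f=im.astype(int);m=((f[...,0]-f[...,2]>60)&(f[...,0]>125)&(f[...,1]>0.72*f[...,0])).astype(np.uint8)
    print(n,[ (np.round(cast(c,[np.array(cv2.minEnclosingCircle(k)[0])/4+b[:2]-.4],z)*1000,1),cv2.contourArea(k)/16) for k in cv2.findContours(m,0,1)[0] if cv2.contourArea(k)>800])
t=np.linspace(0,6.28,60)
def circ(c,r,z): return np.c_[c[0]+r*np.cos(t),c[1]+r*np.sin(t),0*t+z]
def rect(c,L,W,yaw,z):
    a=np.radians(yaw);l=np.array([np.cos(a),np.sin(a)])*L/2;w=np.array([np.sin(a),-np.cos(a)])*W/2
    return np.array([(*(np.array(c)+s*l+q*w),z) for s,q in((1,1),(1,-1),(-1,-1),(-1,1))])
H={0:dict(l=(.505,.363),s=(.6538,.1467),w=(.5274,-.3624),n=(.6448,-.1304)),1:dict(l=(.5092,.3653),s=(.6571,.149),w=(.5305,-.3593),n=(.6485,-.1281))}
B={0:dict(l=(120,215),s=(205,165),w=(395,215),n=(305,170)),1:dict(l=(455,205),s=(380,280),w=(125,240),n=(235,285))}
for i,c in enumerate((T,S)):
    out=[]
    for k in "lswn":
        b=B[i][k]; im=cv2.resize(c["img"][b[1]:b[1]+60,b[0]:b[0]+80],None,fx=5,fy=5,interpolation=cv2.INTER_CUBIC)[:,:,::-1].copy()
        h=H[i][k]
        q={"l":circ(h,.029,.07),"s":circ(h,.02,.04),"w":rect(h,.09,.046,95.7,.038),"n":rect(h,.11,.02,98,.026)}[k]
        cv2.polylines(im,[((proj(c,q)-b)*5+2).astype(int)],1,(0,255,0),1); out.append(im)
    cv2.imwrite(f"pics/f{i}.png",np.vstack([np.hstack(out[:2]),np.hstack(out[2:])]))
```

```text
ferr (array([558.2,  -6.6]), array([17.1, 14.8]), 'long axis 1.0', 'centroid', array([557.8,  -6.6])) (array([564.4,  -4.3]), array([11.7, 21.2]), 'long axis 176.0', 'centroid', array([562.5,  -4.3]))
top [(array([[501.1, 344.4]]), 2677.0625)]
scn [(array([[525.3, 342.1]]), 3674.5625)]
```

View pics/f0.png

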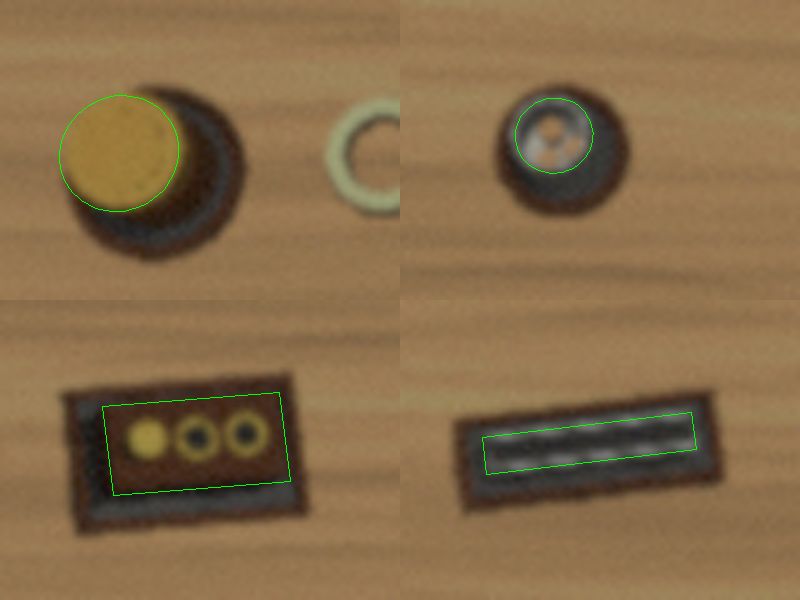

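View pics/f1.png

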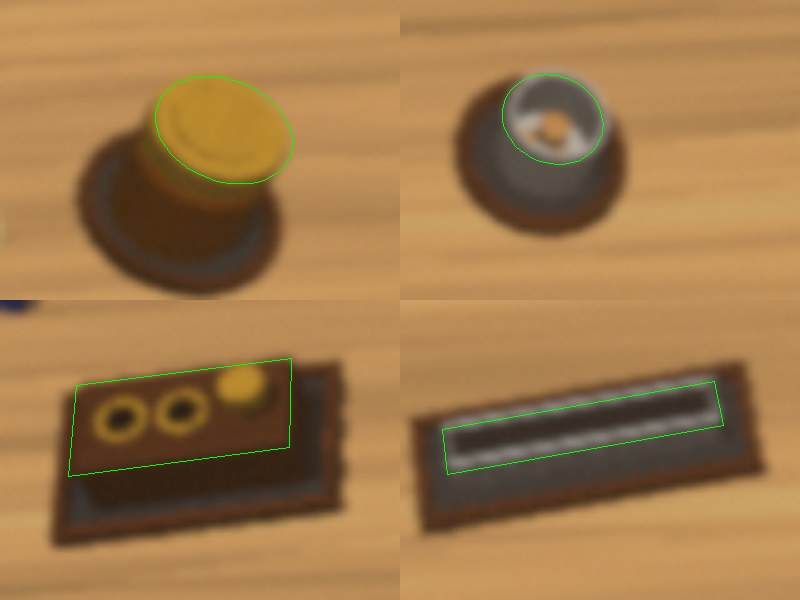

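```bash
python3 -c "
from bench import ctrl
print(ctrl.hand_in(), ctrl.get_obs()['time_s'])"
```

```text
the job is handed in; nothing more can be done
the job is handed in; nothing more can be done
```

The canister, scuffer, press block and cup are each in their own holder, and the job is handed in. It took about 42 s of the 106 s allowed; no verdict was reported.

- **Placing:** I carried each piece upright, lowered it in small steps until it touched the holder floor (about 11 N at most), and only then released it. The arm then moved clear.
- **Final position:** In both cameras all four pieces lie flat inside their rims, within about 3 mm of centre, and the long ones are lined up with their trays. The cup is the furthest off, about 2–3 mm, against the 11 mm allowed.
- **Ferrule and joint protector:** The ferrule measured the same as at the start in both cameras. The protector is where it was, judged by eye to within a pixel.
- **Checks that failed or disagreed:**
  - The two cameras differ by 2–4 mm, so I used the mean position.
  - At the cup, the fingers looked 3–5 mm off from the reported arm pose, so I shifted by eye before gripping and before setting down.
  - The colour check on the canister lid picked up bare bench and gave no usable number. I judged the canister from an outline drawn over the pictures, which fits well in both views.

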